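# Jam the locknut on a desk fan's pivot

### The job

On the fan base in the jig, lock the nut pair on the spindle: put the large open-ended spanner flat over the two flats of the lower, adjusting nut and press its handle down until it snaps into the spring clip, so that the adjusting nut is held still. Then screw the tall locknut above it clockwise until it is tight. The adjusting nut must keep its setting; leave the spanner clipped in place and the other things on the table where they are.

Things in the scene. Friction and masses are not known exactly. Their poses are not given: they have to be found in the camera images.
- jig: fixed steel plate 285 x 170 x 10 mm with a white round fan base (166 mm across, top 25 mm above the table), on it a grey column 68 mm across whose flat top is 47 mm above the table. Origin on the table directly under the spindle's axis; its own +x points from the spindle to the spring clip, z up. The plate reaches from x = -100 to +185 mm
- adjuster (a joint): angle (rad, clockwise seen from above) of the adjusting nut, 0 at the start = its setting, at which its two flats are parallel to the jig's x. Steel block on the spindle, resting on the column: 26 mm between the flats, 36 mm long, 47 to 63 mm above the table, the top 4 mm of the flats chamfered at 45 degrees. It turns easily (0.05 N m) unless held, and a locknut turned above it drags it along
- locknut (a joint): angle (rad, clockwise seen from above) of the locknut relative to the adjusting nut; turning it clockwise tightens it; 2.4 = hard against its stop, tight; it starts between 0.1 and 0.9. Turning takes about 0.2 N m. At 0 two of its flats face along the adjusting nut's long way (the jig's +x and -x)
- locknut_top (a point): centre of the top face of the locknut: dark hexagonal nut 22 mm across flats (25 mm over corners), 32 mm tall, 64 to 96 mm above the table; it stays at that height as it turns. Its orientation turns with the nut; two flats face along its own +x and -x, the others at 60 degree steps
- spindle (a point): point on the spindle's axis on the column's top, 47 mm above the table; axes as the jig
- clip_seat (a point): where the handle's mid-thickness ends up in the spring clip: 150 mm from the spindle along the jig's +x, 54 mm above the table; axes as the jig. The clip stands on a grey pillar (26 mm along the jig's x, 52 mm wide) whose top, 47 mm above the table, carries the handle between fixed cheeks that are 22 mm apart and reach up to 58 mm
- clip_left (a joint): sideways give (m, 0 to 0.006, sprung) of one of the clip's two steel leaves, 10 mm wide, to 83 mm above the table, 28 mm apart at their flared top and about 12 mm at their narrowest, 66 mm above the table. The handle, laid on the flare, is pressed down between them with about 8 to 15 N until it lies on the pillar below their bulge
- spanner: the large open-ended spanner, bright metal, 210 mm long, 14 mm thick, 0.4 kg, lying flat. Origin under mid-length (near its balance point); jaw towards its own -x. Handle 16 mm wide and 14 mm thick from x = -47 to +105 mm; head 52 mm wide from x = -105 to -49 mm, jaw 30 mm wide, 42 mm deep, open at the -x end and wide enough to pass down over the locknut
- spanner_jaw (a point): middle of the spanner's jaw (at x = -85 mm, mid-thickness); it belongs on the spindle's axis, 54 mm above the table. The jaw's back wall is 22 mm from it towards the handle; the prongs reach 20 mm the other way; axes as the spanner
- spanner_clip (a point): point of the spanner's handle, mid-thickness, that belongs in the clip (at x = +65 mm, 150 mm from the jaw point); axes as the spanner
- small_spanner: small open-ended spanner, bright metal, 170 mm long, jaw only 16 mm wide, 10 mm thick: too small for this job. Origin under mid-length; its jaw points to its own -x
- spare_nut: loose dark hex nut, 22 mm across flats, 14 mm high, lying on the jig plate. Origin at its underside
- fan_knob: small grey plastic knob, 28 mm wide, 16 mm high, standing on the jig plate. Origin at its underside
- grease_pot: small white pot with black lid, 24 mm wide, 42 mm high, standing between the two spanners. Origin at its underside
- remote: black remote control lying flat, 45 x 150 x 16 mm. Origin at its underside
- screwdriver: screwdriver with black handle, about 200 mm long, lying at the far side. Origin near its middle, underside
- screw_dish: shallow metal bowl, 80 mm wide, 30 mm high. Origin at its underside
- motor_cover: white plastic fan motor cover, 90 mm wide, 55 mm high. Origin at its underside
Mind the look-alikes: they are no part of the job. Leave any purple or turquoise look-alike of the spanner alone.

How it is judged:
On the way, in this order (a step that is already met when the one before it is completed fails the run):
1. the large spanner lies flat over the adjusting nut's flats and its handle is snapped down in the spring clip (x of spanner_jaw in the frame of jig between -0.012 and 0.012 m and y of spanner_jaw in the frame of jig between -0.007 and 0.007 m and z of spanner_jaw in the frame of jig between 0.048 and 0.058 m and y of spanner_clip in the frame of jig between -0.007 and 0.007 m and z of spanner_clip in the frame of jig between 0.048 and 0.058 m), for 0.2 s.
2. the locknut is tight while the spanner holds the adjusting nut (all of step 1 and value of joint locknut above 2.28 rad), for 0.2 s.
At the end, for the whole second after the job is handed in: Spanner clipped in: jaw centre within 12 mm along and 7 mm across of the spindle, handle within 7 mm of the clip's middle, both lying at 48 to 58 mm height (mid-thickness; lies at 54); locknut at more than 2.28 rad of 2.4; adjusting nut within 0.3 rad of its setting; spanner at rest (all of step 2 and value of joint adjuster between -0.3 and 0.3 rad and linear speed of spanner below 0.02 m/s); the robot touches nothing.
It fails at once if the adjusting nut was turned more than 0.35 rad from its setting (value of joint adjuster above 0.35 rad or value of joint adjuster below -0.35 rad).
It fails at once if another thing was moved more than 50 mm (distance of any of small_spanner, spare_nut, fan_knob, grease_pot, remote, screwdriver, screw_dish, motor_cover from where it was at the start of the episode above 0.05 m).
It also fails if it takes over 64 s, if anything falls off the work surface, if the arm or the gripper's body presses on something with over 40 N, if the wrist force passes 120 N, or if a joint passes its speed limit or range.

### The arm

A 7-joint arm with a two-finger parallel gripper is mounted at the origin on the work surface. World frame = base frame: x ahead of the robot, y to its left, z up, the work surface at z = 0. Lengths are in m, angles in rad, forces in N, time in s.
With the tool pointing down it reaches from about 0.4 to 0.85 m from the base axis. Payload 10.4 kg.
Tool frame: the origin (TCP) lies at the very end of the fingers, on their centre line; the grasp point (between the pads) lies 19 mm behind it (manip.grip_depth is the distance from the TCP to the grasp point, in m); z points along the fingers, x is the direction in which the jaws open and shut, and the axes are right-handed (so a half turn about z gives the same grasp; the last joint's range is limited). The gripper opens to 85 mm and grips with 20 to 120 N. Pads are 22 mm wide; open, the fingers measure 114 mm over their backs; the gripper's body (76 mm by 85 mm) begins 54 mm behind the grasp point. The pads swing forward as they close: fully open they stand 13 mm farther back than shut.
Start: joints at [-1.186, 0.332, -0.065, 1.46, 0.022, 1.35, -0.088], TCP at [0.248, 0.574, 0.2] pointing down, gripper open.
Joint ranges: [-2.6, 2.6], [-0.5, 2.12], [-1.47, 1.34], [0.16, 2.42], [-1.27, 4.41], [0.06, 2.06], [-2.6, 2.6]. Speed limits (rad/s): [2.22, 2.22, 2.79, 2.79, 3.14, 3.14, 3.14].

### API

Orientations are given as a unit quaternion [x, y, z, w].
In Python, from workcell import manip, cams gives the robot as it stands. The module is installed in compiled form; this text tells all that it offers.
- The arm moves only by the tool move_arm, never from a script. Its arguments are lists of equal length, an entry for each row: "claw": the opening, from 0 (shut) to 1 (fully open); "dp": the shift along the tool's x, y, z as a fraction of full scale, a list of three; "turn": the turn, a rotation vector about the tool's x, y, z as a fraction of full scale, a list of three. A call has 1 to 8 rows; each row shifts and turns the commanded pose from where the row before left it, along the tool's axes as they then stand; what a row does not reach is not made up. Full scale, the value 1, is 200 mm for a shift and 45 degrees for a turn. A row lasts 1/12 s, in which the tool goes at most 41.7 mm and 7.16 degrees, less where a joint would pass 70% of its speed; a pose out of reach is approached as far as the arm can. A call with a number of a shift or a turn outside -1 to 1 is refused whole. A call with a gripper value outside its range is refused whole. The fingers move at their own pace and stop on an object; "grip_force" is the grip in N (left out, the last holds). Time passes only in rows, so rows that do not move let the fingers close. It gives the time, the measured TCP pose, the force and the opening at its end, in the units of the state.
- manip.get_obs(): the state, without advancing time (a new reading comes with each control period).
- cams.camera(name): name is "side" or "top" or "wrist"; returns the picture (400x640x3 uint8, red, green, blue); there is no depth.
- cams.camera_info(name): a dict with "fx", "fy", "cx", "cy" (pixels), "pose" (4x4, takes a point from camera to world coordinates); the wrist camera has in their place "tool_from_camera" (4x4, takes a point from camera to tool coordinates, whose origin is the TCP and whose axes are the tool frame's). Camera axes: x right, y down, z forward; pixel columns grow to the right and rows downward; lengths in m; the calibration is good to about 2 mm. The wrist camera is an equidistant fisheye: a pixel r from the principal point sees the ray r / f radians off the axis. A picture is of the moment at which its call begins: read the wrist's pose just before it. camera_info takes no time and is no camera call.
- manip.hand_in(): hands the job in, once; it reports no verdict.
The state is a dict: "clock": time; "joint_pos": joint angles; "joint_velocities": joint speeds; "tau": joint torques, N m; "position": TCP position; "ee_rot": TCP orientation; "ft_force": force on the tool from outside, world axes, zero at the start; "torque": the same for the moment, N m; "grip_width": opening from 0.0 (shut) to 1.0 (fully open).
Only numpy, scipy, OpenCV 4.12 (cv2) and the standard library are available. Lean on these libraries where they do the work, as an engineer would, in place of code of your own. Each camera call takes 0.05 s, during which the arm holds its last target.

## Working session

There is one attempt and no reset: what is moved stays moved. The work goes in short steps, Python scripts to look and compute and a tool call to move; the robot and the scene stay as the last step left them, time stands still between calls to the robot, and variables do not carry over. Pictures are saved under pics/ and viewed, and the job is handed in when it is done.

Besides the shell and the picture viewer there is one more tool, called as name(argument=value, ...) on one line, values as JSON. move_arm: Moves the arm, as the interface text tells. Shift numbers are shares of 200 mm and turn numbers shares of 45 degrees, none past 1 either way. Its arguments: {"type":"object","properties":{"claw":{"type":"array","items":{"type":"number"}},"dp":{"type":"array","items":{"type":"array","items":{"type":"number"}}},"turn":{"type":"array","items":{"type":"array","items":{"type":"number"}}},"grip_force":{"type":"number"}},"required":["claw","dp","turn"]}

```bash
ls; mkdir -p pics; python3 - <<'E'
from workcell import manip, cams
import cv2, json
o=manip.get_obs()
print({k:(v if not hasattr(v,'tolist') else v.tolist()) for k,v in o.items()}, manip.grip_depth)
for n in ["side","top","wrist"]:
    im=cams.camera(n); cv2.imwrite(f"pics/{n}0.png",im[:,:,::-1]); print(n,cams.camera_info(n))
E
```

```text
pics
{'clock': 0.0, 'joint_pos': [-1.1856023585961102, 0.33287780151751173, -0.06471989524982438, 1.4609491241173767, 0.021599488199397505, 1.3499026514502932, -0.088484234294924], 'joint_velocities': [-0.00031042567795453086, 0.000656853435160661, 0.0004031135201719843, 0.00024168450749302854, 0.0004358705149831222, 0.0004910691581457463, 0.0002002046050521838], 'tau': [-0.00027362147193343844, -62.542598247528076, 0.0488485861569643, -39.161553382873535, 0.01599572889972478, 0.009818312537390739, 1.381711513204209e-05], 'position': [0.24769245110721125, 0.5733586494405789, 0.19870858777573486], 'ee_rot': [0.8356235342853849, 0.5493020932256286, -0.0005851035119935322, 0.00042069017714144337], 'ft_force': [-0.9225372721577967, -0.6151792427570364, -0.40306779403681814], 'torque': [0.04999900395721963, 0.003471321260545667, -0.008673759975433857], 'grip_width': 0.9982744829023686} 0.0187
side {'fx': 519.2193853978036, 'fy': 519.2193853978036, 'cx': 309.05172777023677, 'cy': 202.76829392693648, 'pose': array([[ 0.85657453, -0.30234943,  0.41816851, -0.0478937 ],
       [-0.51587619, -
[... 295 characters left out ...]
819, -0.97732376,  0.2083114 ,  0.33102857],
       [-0.99926157,  0.03599806, -0.01343358,  0.16377822],
       [ 0.00563015, -0.20866816, -0.9779703 ,  1.0362943 ],
       [ 0.        ,  0.        ,  0.        ,  1.        ]])}
wrist {'fx': 309.70691628693146, 'fy': 309.70691628693146, 'cx': 319.2057056348527, 'cy': 201.6637178647678, 'tool_from_camera': array([[ 9.99999450e-01,  5.92188181e-04,  8.65473608e-04,
        -4.96955656e-04],
       [-8.09623604e-04,  9.60506910e-01,  2.78254954e-01,
        -7.09039053e-02],
       [-6.66514086e-04, -2.78255502e-01,  9.60506862e-01,
        -1.74569621e-01],
       [ 0.00000000e+00,  0.00000000e+00,  0.00000000e+00,
         1.00000000e+00]])}
```

View pics/side0.png

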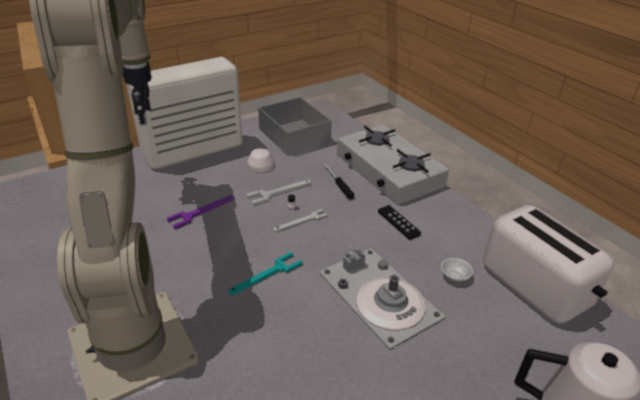

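View pics/top0.png

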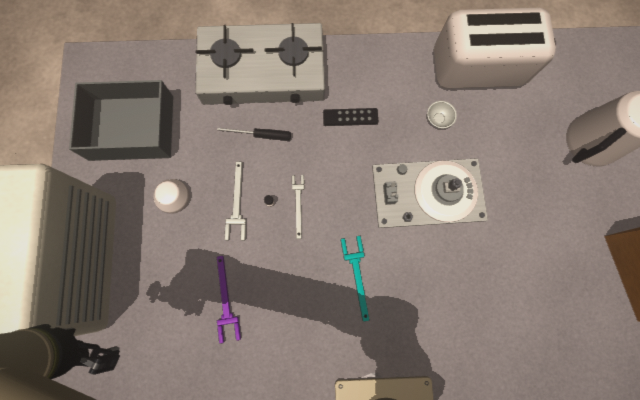

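View pics/wrist0.png

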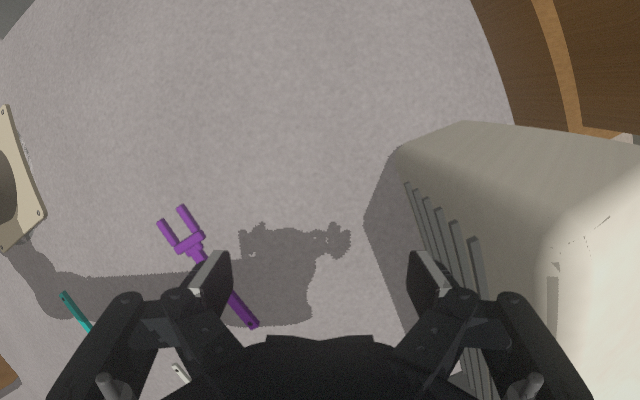

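Candidates in the top view: bright large spanner (236,200), bright small spanner (298,206), purple (228,300) and turquoise (355,278) look-alikes. I choose the one at (236,200), the longer bright one with the wide jaw, and will check it in a crop.

```bash
cat > h.py <<'E'
import numpy as np, cv2
from scipy.spatial.transform import Rotation as R
from workcell import manip, cams
def ray(n,u,v):
    c=cams.camera_info(n)
    d=np.array([(u-c['cx'])/c['fx'],(v-c['cy'])/c['fy'],1.]); P=c['pose']
    return P[:3,3],P[:3,:3]@d
def onplane(n,u,v,z):
    o,d=ray(n,u,v); return (o+d*(z-o[2])/d[2])
def proj(n,p):
    c=cams.camera_info(n);P=c['pose'];q=P[:3,:3].T@(np.array(p)-P[:3,3])
    return np.array([c['fx']*q[0]/q[2]+c['cx'],c['fy']*q[1]/q[2]+c['cy']])
def wray(u,v,o=None):
    o=o or manip.get_obs()
    c=cams.camera_info('wrist');x=(u-c['cx'])/c['fx'];y=(v-c['cy'])/c['fy'];r=np.hypot(x,y)+1e-12
    d=np.array([np.sin(r)*x/r,np.sin(r)*y/r,np.cos(r)])
    T=c['tool_from_camera'];Rt=R.from_quat(o['ee_rot']).as_matrix()
    return Rt@T[:3,3]+np.array(o['position']),Rt@(T[:3,:3]@d)
def wplane(u,v,z,o=None):
    p,d=wray(u,v,o);return p+d*(z-p[2])/d[2]
def wproj(p,o):
    c=cams.camera_info('wrist');T=c['tool_from_camera'];Rt=R.from_quat(o['ee_rot']).as_matrix()
    q=Rt.T@(np.array(p)-np.array(o['position']));q=T[:3,:3].T@(q-T[:3,3])
    r=np.arctan2(np.hypot(q[0],q[1]),q[2]);a=np.arctan2(q[1],q[0])
    return np.array([c['cx']+c['fx']*r*np.cos(a),c['cy']+c['fy']*r*np.sin(a)])
def crop(im,x0,y0,x1,y1,s,name):
    cv2.imwrite(name,cv2.resize(im[y0:y1,x0:x1,::-1],None,fx=s,fy=s,interpolation=cv2.INTER_CUBIC))
E
python3 - <<'E'
from h import *
im=cv2.imread('pics/top0.png')[:,:,::-1]
crop(im,200,150,320,250,6,'pics/c1.png'); crop(im,365,150,495,235,6,'pics/c2.png')
s=cv2.imread('pics/side0.png')[:,:,::-1]
crop(s,310,235,450,350,5,'pics/c3.png')
hsv=cv2.cvtColor(np.ascontiguousarray(im),cv2.COLOR_RGB2HSV)
g=cv2.cvtColor(np.ascontiguousarray(im),cv2.COLOR_RGB2GRAY)
m=np.uint8(g>165)
m2=m.copy()
n,l,st,ce=cv2.connectedComponentsWithStats(m)
for i in range(1,n):
    if st[i,4]>60: print(i,st[i],ce[i])
E
```

```text
1 [ 451    9  104   53 3245] [500.28043143  38.0366718 ]
2 [ 196   25  127   67 4991] [259.3197756   64.68603486]
3 [295  24  26  22 446] [309.1367713   33.23766816]
4 [197  27  26  23 435] [207.7908046   36.16321839]
9 [618  93  22  44 742] [630.17250674 113.68733154]
11 [428 101  29  27  93] [444.47311828 112.11827957]
12 [431 105  21  20 303] [441.08580858 114.38283828]
16 [ 373  159  114   68 5076] [428.87785658 193.21867612]
17 [225 162  20  78 475] [234.94105263 202.41894737]
18 [   0  165   45  169 6080] [ 18.17368421 240.81628289]
21 [154 181  25  31 611] [166.15220949 196.02454992]
23 [292 185  12  54 263] [297.72623574 208.87452471]
28 [335 380  41  20 701] [355.26676177 389.9743224 ]
```

View pics/c1.png

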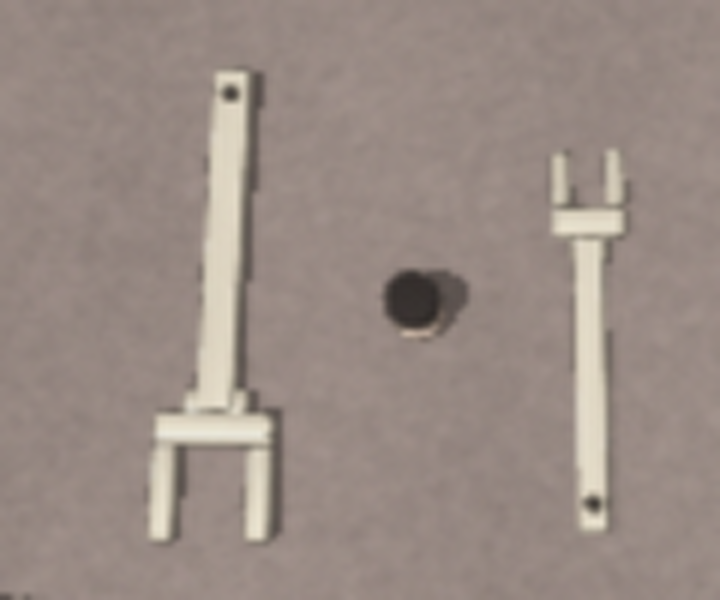

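View pics/c2.png

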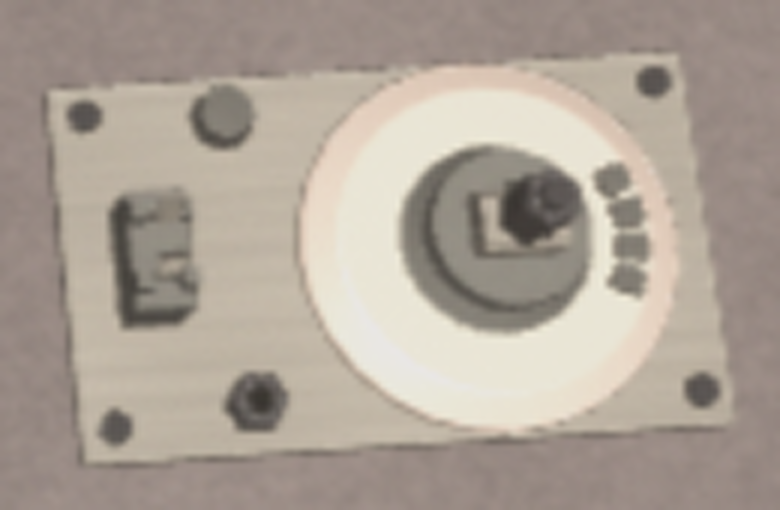

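View pics/c3.png

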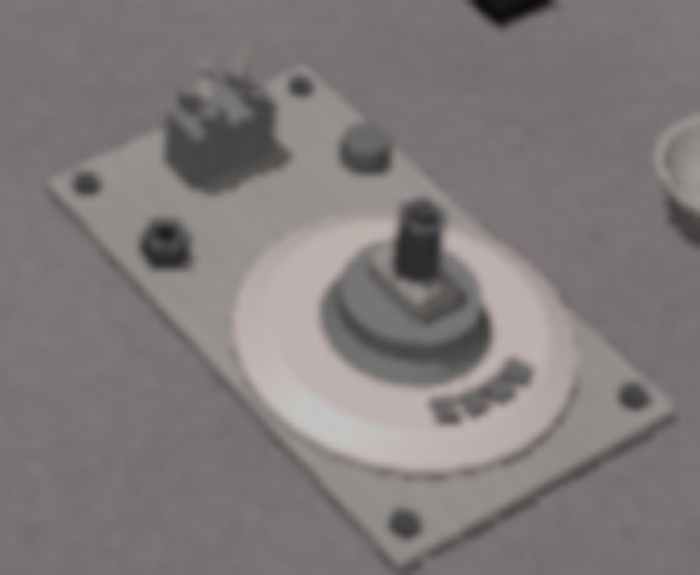

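```bash
python3 - <<'E'
from h import *
f=lambda u,v,z:onplane('top',365+u/6,150+v/6,z)[:2]
c=[f(45,92,.01),f(678,52,.01),f(735,425,.01),f(85,463,.01)]
print(np.round(c,4))
# jig x dir: from right edge to left
xd=(c[0]+c[3]-c[1]-c[2]); L=np.linalg.norm(xd)/2; xd/=np.linalg.norm(xd)
yd=(c[0]+c[1]-c[2]-c[3]); W=np.linalg.norm(yd)/2
print('L,W',L,W,'yaw',np.degrees(np.arctan2(xd[1],xd[0])), 'ywy',np.degrees(np.arctan2(yd[1],yd[0])))
mid=np.mean(c,0); print('spindle',mid-xd*.0425, )
# spanner: top z .014
g=lambda u,v,z:onplane('top',200+u/6,150+v/6,z)[:2]
end=g(232,70,.014); t1=g(160,540,.014);t2=g(258,540,.014)
tip=(t1+t2)/2; a=tip-end; print('span len',np.linalg.norm(a),'yaw of +x',np.degrees(np.arctan2(-a[1],-a[0])),'mid',(tip+end)/2,end,tip)
im=cv2.imread('pics/top0.png')
n,l,st,ce=cv2.connectedComponentsWithStats(np.uint8(cv2.cvtColor(im,cv2.COLOR_BGR2GRAY)>150))
i=l[190,237]; ys,xs=np.where(l==i)
P=np.array([onplane('top',x,y,.014)[:2] for x,y in zip(xs,ys)]);print(len(P))
h=P[(P[:,0]>tip[0]+.075)]; vx,vy,x0,y0=cv2.fitLine(h.astype(np.float32),cv2.DIST_L2,0,1e-3,1e-3).ravel()
print('handle yaw',np.degrees(np.arctan2(vy,vx)),x0,y0)
# spindle via locknut top
print('nut top (top cam)',f(553,192,.096))
sv=onplane('side',310+423/5,235+212/5,.096);print('nut top side',sv)
print('colu top',f(508,228,.047))
E
```

```text
[[ 0.6449 -0.0107]
 [ 0.6533 -0.2944]
 [ 0.4845 -0.2982]
 [ 0.4784 -0.0165]]
L,W 0.28282863136818603 0.1676988196333667 yaw 91.46026153148058 ywy 1.6481664695169873
spindle [ 0.56635951 -0.19744072]
span len 0.2083127009551641 yaw of +x -2.631072199377885 mid [0.56266218 0.34913707] [0.66670873 0.3443558 ] [0.45861563 0.35391834]
562
handle yaw -2.901453 0.5980403 0.34967688
nut top (top cam) [ 0.56917916 -0.1981865 ]
nut top side [ 0.57342142 -0.19785419  0.096     ]
colu top [ 0.56659582 -0.19621183]
```

Crop confirms it: the long bright spanner with the 30 mm jaw, jaw at about (234,230) px and handle end at (239,163) px. Its scale gives 208 mm. The small spanner is the right-hand one. I'll move above the spanner first, then turn.

move_arm(claw=[1,1,1,1,1,1,1,1], dp=[[-0.04,0.19,0],[-0.04,0.19,0],[-0.04,0.19,0],[-0.04,0.19,0],[-0.04,0.19,0],[-0.04,0.19,0],[-0.04,0.19,0],[-0.04,0.19,0]], turn=[[0,0,0],[0,0,0],[0,0,0],[0,0,0],[0,0,0],[0,0,0],[0,0,0],[0,0,0]])

```text
clock: 0.82
position: [0.5028, 0.393, 0.1994]
ee_rot: [0.836, 0.549, -0.0, -0.0]
ft_force: [-0.1, 0.2, -0.6]
grip_width: 0.998
```

move_arm(claw=[1,1,1,1,1,1,1,1], dp=[[-0.04,0.19,0],[-0.04,0.19,0],[0,0,0],[0,0,0],[0,0,0],[0,0,0],[0,0,0],[0,0,0]], turn=[[0,0,0],[0,0,0],[0,0,0.15],[0,0,0.15],[0,0,0.15],[0,0,0.15],[0,0,0.15],[0,0,0.15]])

```text
clock: 1.48
position: [0.5648, 0.3496, 0.1991]
ee_rot: [0.975, 0.223, -0.0, 0.0]
ft_force: [0.8, 0.0, 0.3]
grip_width: 0.999
```

move_arm(claw=[1,1,1,1,1,1,1,1], dp=[[0,0,0],[0,0,0],[0,0,0],[0,0,0],[0,0,0],[0,0,0],[0,0,0],[0,0,0]], turn=[[0,0,0.15],[0,0,0.15],[0,0,0.15],[0,0,0.15],[0,0,0.15],[0,0,0.15],[0,0,0.15],[0,0,0.15]])

```text
clock: 2.15
position: [0.5647, 0.3496, 0.1991]
ee_rot: [0.97, -0.244, -0.0, 0.0]
ft_force: [-0.0, 0.9, 0.3]
grip_width: 1.001
```

move_arm(claw=[1,1,1,1,1,1,1,1], dp=[[0,0,0],[0,0,0],[0,0,0],[0,0,0],[0,0,0],[0,0,0],[0,0,0],[0,0,0]], turn=[[0,0,0.15],[0,0,0.15],[0,0,0.15],[0,0,0.15],[0,0,0.15],[0,0,0.15],[0,0,0.15],[0,0,0.15]])

```text
clock: 2.82
position: [0.5648, 0.3496, 0.1991]
ee_rot: [0.754, -0.657, -0.0, 0.0]
ft_force: [0.1, 0.6, -0.0]
grip_width: 1.001
```

```bash
python3 - <<'E'
from h import *
o=manip.get_obs(); im=cams.camera('wrist'); cv2.imwrite('pics/w1.png',im[:,:,::-1])
x=R.from_quat(o['ee_rot']).as_matrix()[:,0]; print(o['joint_pos'],np.degrees(np.arctan2(x[1],x[0])))
np.save('w1o.npy',o,allow_pickle=True)
E
```

```text
[-1.01726996  0.45611501  0.55899958  1.37171799 -0.24012346  1.38175441
 -1.8940426 ] -82.19671000472296
```

View pics/w1.png

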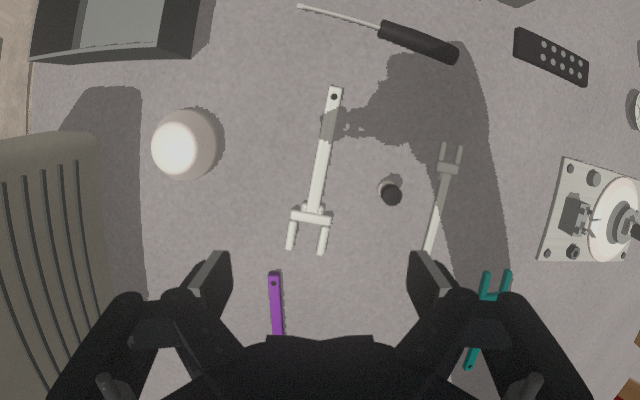

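```bash
python3 - <<'E'
from h import *
o=np.load('w1o.npy',allow_pickle=True).item()
im=cv2.imread('pics/w1.png')
crop(im[:,:,::-1],270,70,370,270,3,'pics/w1c.png')
for p in [(335,87),(291,250),(321,254),(291,213),(333,218)]: print(p,wplane(*p,.014,o)[:2])
print(wproj([.5627,.3491,.014],o))
E
```

```text
(335, 87) [0.66849689 0.34551044]
(291, 250) [0.46239487 0.37174791]
(321, 254) [0.46218951 0.33292382]
(291, 213) [0.51212409 0.37704057]
(333, 218) [0.51278192 0.32510084]
[319.21130755 175.83486766]
```

View pics/w1c.png

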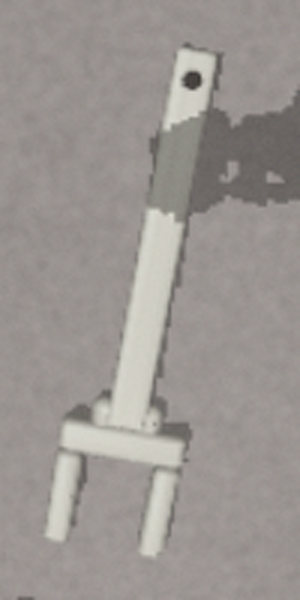

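```bash
python3 - <<'E'
from h import *
o=np.load('w1o.npy',allow_pickle=True).item()
w=lambda u,v:wplane(270+u/3,70+v/3,.014,o)[:2]
e=(w(178,47)+w(217,52))/2; hb=(w(112,420)+w(152,428))/2; t=(w(46,538)+w(162,553))/2
hx=(w(62,425)+w(188,440))/2
print(e,hb,t,hx,np.linalg.norm(w(178,47)-w(217,52)),np.linalg.norm(w(46,538)-w(162,553)))
for a,b in((e,hb),(e,t)): d=a-b;print(np.degrees(np.arctan2(d[1],d[0])),np.linalg.norm(d))
print((e+t)/2)
E
```

```text
[0.66923923 0.34464401] [0.51813929 0.34936928] [0.46224669 0.35405605] [0.51410886 0.35170135] 0.014961955084220822 0.050035139818751025
-1.7911979661857653 0.15117381087976475
-2.603468463248164 0.207206420252872
[0.56574296 0.34935003]
```

move_arm(claw=[0.5,0.5,0.5,0.5,0.5,0.5,0.5,0.5], dp=[[0,-0.025,0],[0,0,0],[0,0,0.18],[0,0,0.18],[0,0,0.18],[0,0,0.18],[0,0,0.13],[0,0,0]], turn=[[0,0,0.115],[0,0,0.115],[0,0,0],[0,0,0],[0,0,0],[0,0,0],[0,0,0],[0,0,0]])

```text
clock: 3.53
position: [0.5662, 0.3485, 0.0232]
ee_rot: [-0.694, 0.72, 0.001, -0.005]
ft_force: [-1.6, -0.2, -0.3]
grip_width: 0.503
```

```bash
python3 - <<'E'
from h import *
o=manip.get_obs(); im=cams.camera('wrist'); cv2.imwrite('pics/w2.png',im[:,:,::-1])
x=R.from_quat(o['ee_rot']).as_matrix()[:,0]; print(o['position'],np.degrees(np.arctan2(x[1],x[0])))
E
```

```text
[0.5661512  0.34849126 0.02318254] -92.0444242548894
```

View pics/w2.png

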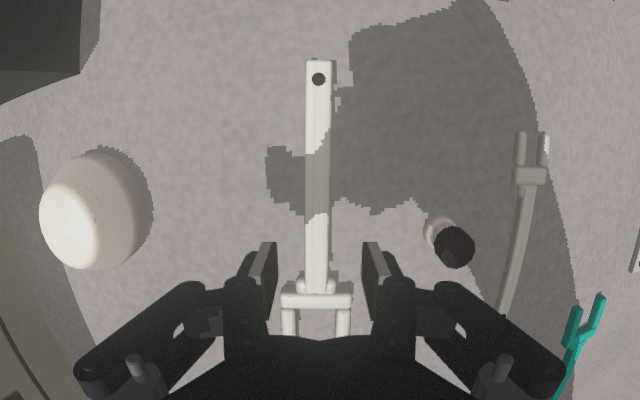

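move_arm(claw=[0.5,0.5,0.5], dp=[[0,0,0.06],[0,0,0],[0,0,0]], turn=[[0,0,0],[0,0,0],[0,0,0]])

```text
clock: 3.83
position: [0.5705, 0.3507, 0.0187]
ee_rot: [-0.694, 0.72, -0.0, 0.001]
ft_force: [-0.3, 0.2, 0.5]
grip_width: 0.506
```

move_arm(claw=[0.5,0.5,0,0,0,0,0,0], dp=[[0,0,0.07],[0,0,0],[0,0,0],[0,0,0],[0,0,0],[0,0,0],[0,0,0],[0,0,0]], turn=[[0,0,0],[0,0,0],[0,0,0],[0,0,0],[0,0,0],[0,0,0],[0,0,0],[0,0,0]], grip_force=80)

```text
clock: 4.5
position: [0.57, 0.3504, 0.0037]
ee_rot: [-0.693, 0.721, 0.0, 0.0]
ft_force: [-0.4, 0.1, -0.3]
grip_width: 0.0
```

```bash
python3 - <<'E'
from h import *
o=manip.get_obs(); im=cams.camera('wrist'); cv2.imwrite('pics/w3.png',im[:,:,::-1])
s=cams.camera('side'); crop(s,220,150,340,230,6,'pics/s3.png'); print(o['grip_width'])
E
```

```text
7.554380623730212e-05
```

View pics/w3.png

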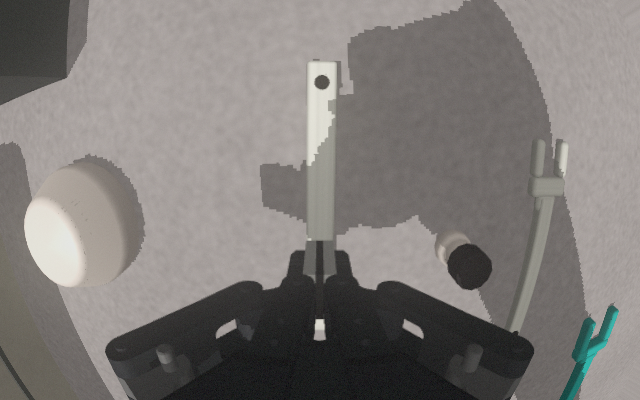

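View pics/s3.png

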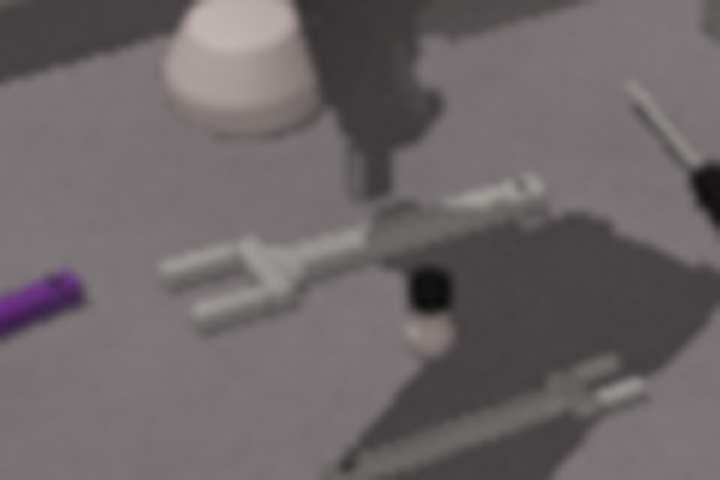

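```bash
python3 - <<'E'
from h import *
for z in (0.0037,.02,.04,.06):
  p=proj('side',[.57,.3504,z]); print(z,(p-[220,150])*6)
s=cams.camera('side'); crop(s,120,50,340,230,3.5,'pics/s4.png'); 
t=cams.camera('top'); crop(t,180,120,320,260,5,'pics/t4.png'); print((proj('top',[.57,.3504,.0037])-[180,120])*5)
print(manip.get_obs()['position'],manip.get_obs()['joint_pos'])
E
```

```text
0.0037 [365.41429687 244.31461989]
0.02 [364.77757285 218.88317691]
0.04 [363.98570361 187.25506675]
0.06 [363.1818916  155.14994978]
[285.12146921 390.75818448]
[0.56993245 0.35038025 0.00354576] [-0.99298404  0.64000696  0.52031085  1.55213924 -0.35081081  1.04350379
 -1.98957098]
```

View pics/s4.png

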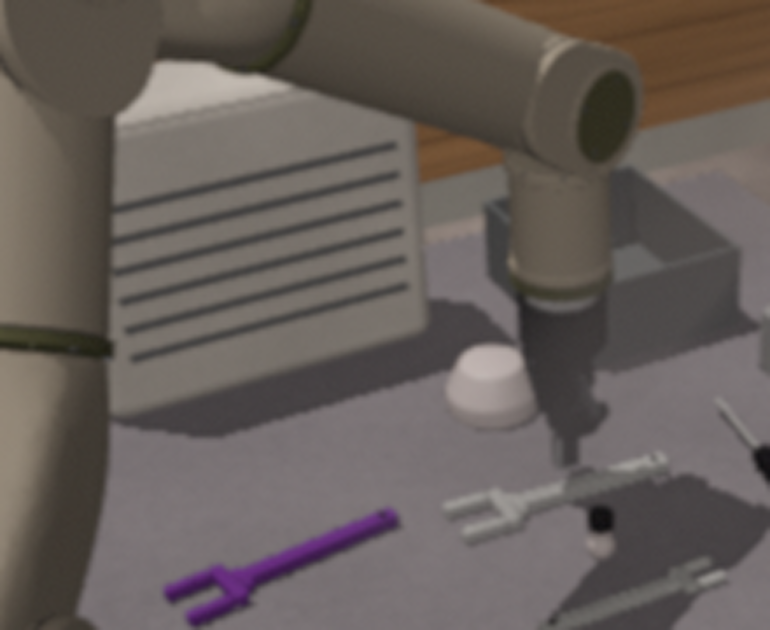

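View pics/t4.png

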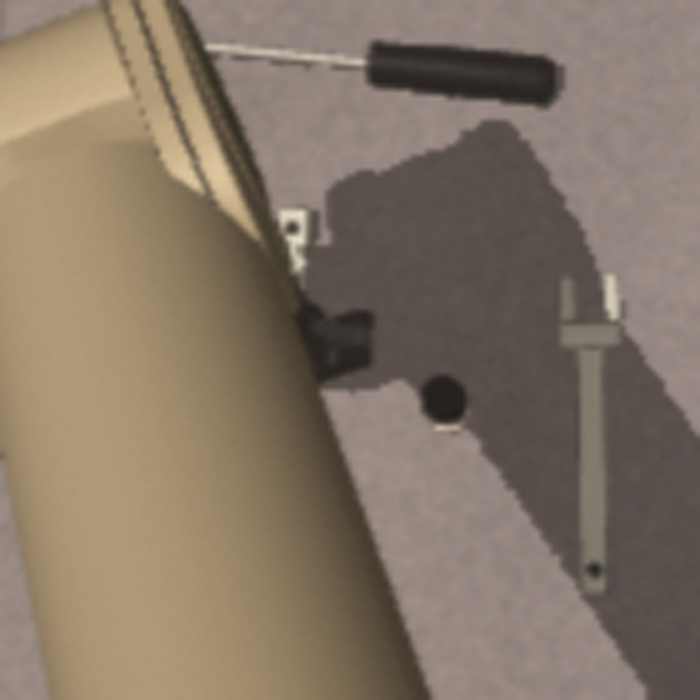

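The fingers shut on air: the handle is still below the tips. Both the side and wrist views put the fingertips about 30 mm behind the reported TCP. I'll reopen and go lower in small steps, watching the force.

move_arm(claw=[0.5,0.5,0.5,0.5,0.5,0.5], dp=[[0,0,0],[0,0,0],[0,0,0],[0,0,0.03],[0,0,0],[0,0,0]], turn=[[0,0,0],[0,0,0],[0,0,0],[0,0,0],[0,0,0],[0,0,0]])

```text
clock: 5.2
position: [0.5695, 0.3502, -0.0031]
ee_rot: [-0.693, 0.721, 0.0, -0.0]
ft_force: [-0.2, 0.1, -0.0]
grip_width: 0.503
```

```bash
python3 - <<'E'
from h import *
s=cams.camera('side'); crop(s,220,150,340,230,6,'pics/s5.png'); w=cams.camera('wrist');cv2.imwrite('pics/w5.png',w[:,:,::-1])
o=manip.get_obs();print(o['position'],o['ft_force'],o['grip_width'])
E
```

```text
[ 0.56984959  0.35030017 -0.00261178] [ 0.47606471  0.16391398 -0.30548713] 0.49975636552397795
```

View pics/s5.png

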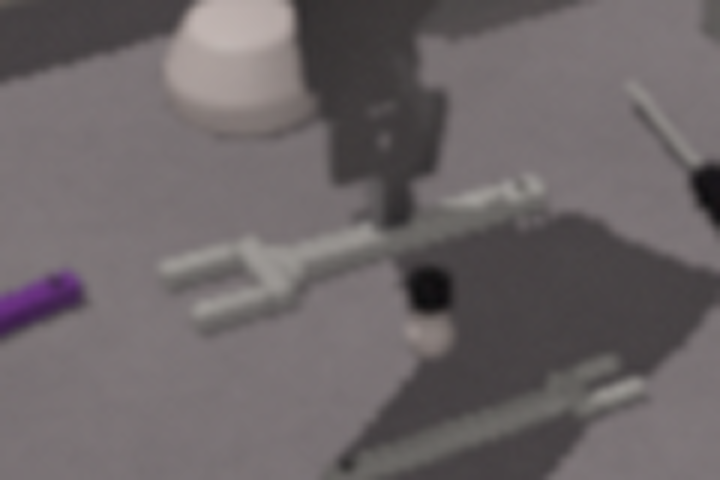

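View pics/w5.png

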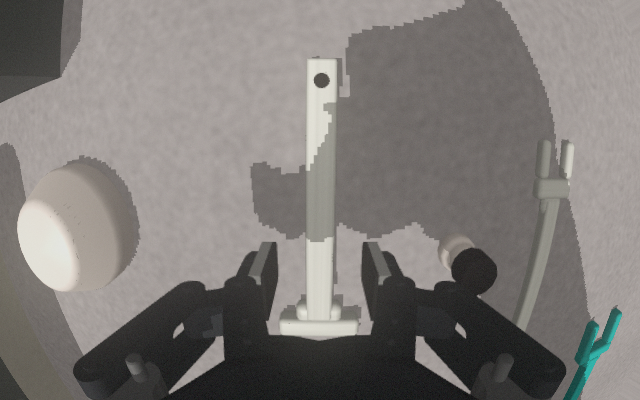

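```bash
python3 - <<'E'
from h import *
for z in (0.0,.01,.02,.03,.04):
  print(z,(proj('side',[.57,.329,z])-[220,150])*6,(proj('side',[.57,.325,z])-[220,150])*6)
E
```

```text
0.0 [385.28282835 270.90308475] [389.00915064 274.84348091]
0.01 [384.96432514 255.31777329] [388.70404727 259.24658516]
0.02 [384.64343439 239.61563289] [388.39665293 243.53257543]
0.03 [384.32012917 223.79534497] [388.08694174 227.70012768]
0.04 [383.99438212 207.85557104] [387.77488739 211.74789781]
```

move_arm(claw=[0.5,0.5,0.5,0.5], dp=[[0,0,0.06],[0,0,0],[0,0,0.05],[0,0,0]], turn=[[0,0,0],[0,0,0],[0,0,0],[0,0,0]])

```text
clock: 5.63
position: [0.5688, 0.3498, -0.0267]
ee_rot: [-0.693, 0.721, 0.0, -0.001]
ft_force: [-0.3, 0.6, -0.7]
grip_width: 0.502
```

```bash
python3 - <<'E'
from h import *
s=cams.camera('side'); crop(s,220,150,340,230,6,'pics/s6.png')
o=manip.get_obs();print(o['position'],o['ft_force'],o['grip_width'])
E
```

```text
[ 0.56908933  0.34986244 -0.0259614 ] [-0.91933915 -0.63353998  0.66503071] 0.5025720018981502
```

View pics/s6.png

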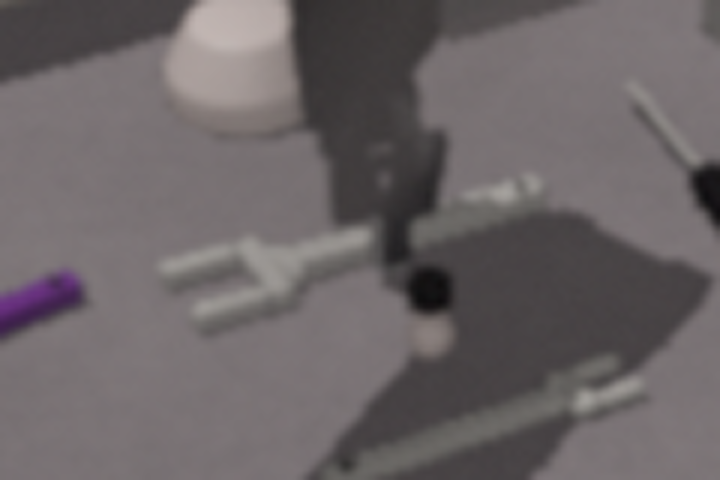

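Tip is now at about z = 6 mm, beside the handle at (393,262) in the crop. Closing.

move_arm(claw=[0,0,0,0,0,0], dp=[[0,0,0],[0,0,0],[0,0,0],[0,0,0],[0,0,0],[0,0,0]], turn=[[0,0,0],[0,0,0],[0,0,0],[0,0,0],[0,0,0],[0,0,0]], grip_force=80)

```text
clock: 6.18
position: [0.5702, 0.3504, -0.0239]
ee_rot: [-0.693, 0.721, -0.0, 0.0]
ft_force: [-2.2, -1.3, 5.6]
grip_width: 0.153
```

move_arm(claw=[0,0,0,0,0,0,0,0], dp=[[0,0,-0.05],[0,0,-0.1],[0,0,-0.15],[0,0,-0.15],[0,0,-0.15],[0,0,-0.15],[0,0,-0.1],[0,0,0]], turn=[[0,0,0],[0,0,0],[0,0,0],[0,0,0],[0,0,0],[0,0,0],[0,0,0],[0,0,0]])

```text
clock: 6.85
position: [0.5719, 0.3512, 0.1506]
ee_rot: [-0.693, 0.721, -0.0, 0.003]
ft_force: [-0.1, 0.3, -3.8]
grip_width: 0.155
```

```bash
python3 - <<'E'
from h import *
s=cams.camera('side'); crop(s,200,100,360,230,5,'pics/s7.png')
o=manip.get_obs();w=cams.camera('wrist');cv2.imwrite('pics/w7.png',w[:,:,::-1]);np.save('w7o.npy',o,allow_pickle=True)
print(o['position'],o['ft_force'],o['grip_width'])
E
```

```text
[0.57080393 0.35081177 0.14758197] [ 0.23623672  0.58291723 -5.4399298 ] 0.15088746181297563
```

View pics/s7.png

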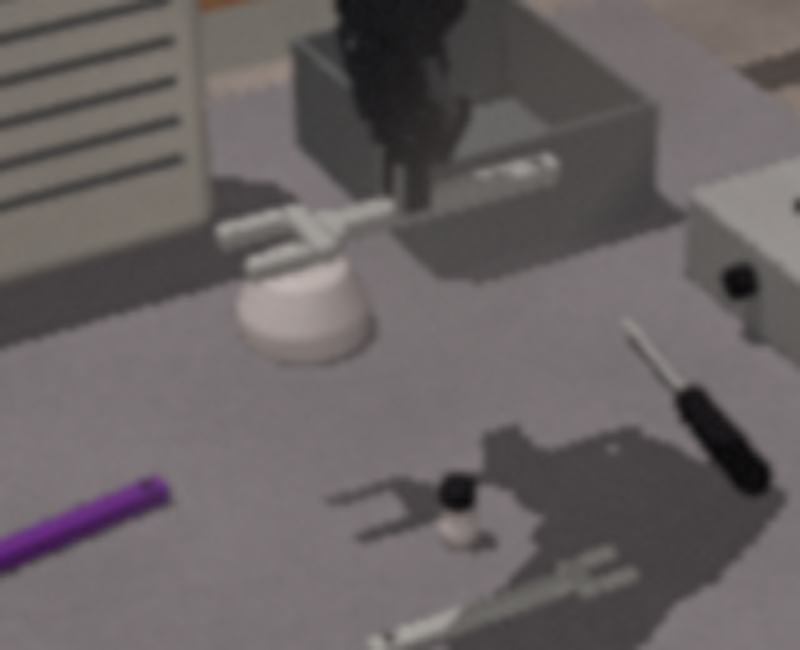

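View pics/w7.png

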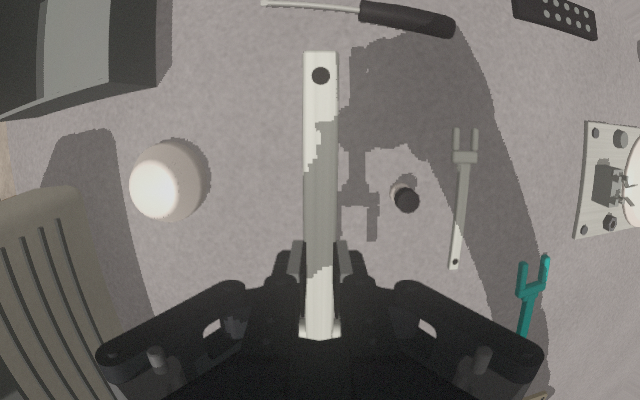

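```bash
cat >> h.py <<'E'
def tplane(u,v,zt):
    c=cams.camera_info('wrist');x=(u-c['cx'])/c['fx'];y=(v-c['cy'])/c['fy'];r=np.hypot(x,y)+1e-12
    d=np.array([np.sin(r)*x/r,np.sin(r)*y/r,np.cos(r)]);T=c['tool_from_camera']
    d=T[:3,:3]@d;p=T[:3,3];return p+d*(zt-p[2])/d[2]
E
python3 - <<'E'
from h import *
for zt in (-.034,-.038,-.042):
  a=tplane(303.5,52,zt);b=tplane(336.5,52,zt);l=tplane(303,240,zt);r=tplane(337.5,240,zt); print(zt,a,b,(a+b)/2,np.linalg.norm(a-b),(l+r)/2,np.linalg.norm(l-r), tplane(320,333,zt))
E
```

```text
-0.034 [-0.00674943 -0.09896245 -0.034     ] [ 0.00796485 -0.09898508 -0.034     ] [ 0.00060771 -0.09897377 -0.034     ] 0.01471429483160069 [ 0.00084111 -0.00983346 -0.034     ] 0.017012681818085306 [ 0.00083287  0.04956387 -0.034     ]
-0.038 [-0.00654736 -0.09814193 -0.038     ] [ 0.00774822 -0.09816392 -0.038     ] [ 0.00060043 -0.09815293 -0.038     ] 0.014295591485885046 [ 0.00082719 -0.01154915 -0.038     ] 0.016528576607584153 [ 0.00081918  0.04615799 -0.038     ]
-0.042 [-0.00634528 -0.09732141 -0.042     ] [ 0.00753159 -0.09734276 -0.042     ] [ 0.00059315 -0.09733209 -0.042     ] 0.013876888140169399 [ 0.00081327 -0.01326485 -0.042     ] 0.016044471397083003 [ 0.0008055   0.04275212 -0.042     ]
```

```bash
python3 - <<'E'
from h import *
o=np.load('w7o.npy',allow_pickle=True).item();M=R.from_quat(o['ee_rot']).as_matrix();p=np.array(o['position']);print(p)
for zt in(-.024,-.031):
  T=lambda sx,sy,sz:p+M@np.array([-sy*1+0.0007,-(sx-5.5),zt-sz])
  for n,q in dict(endL=(.105,.008,.007),endR=(.105,-.008,.007),tipL=(-.105,.026,.007),tipR=(-.105,-.026,.007)).items():
    q=(q[0],q[1],q[2]); w=p+M@np.array([0.0007-q[1]*-1*-1,-(q[0]-.0055),zt-q[2]])
    print(zt,n,w.round(3),((proj('side',w)-[200,100])*5).round(0))
E
```

```text
[0.57080393 0.35081177 0.14758197]
-0.024 endL [0.67  0.354 0.179] [542. 167.]
-0.024 endR [0.67  0.338 0.179] [554. 178.]
-0.024 tipL [0.461 0.38  0.178] [208. 237.]
-0.024 tipR [0.459 0.328 0.178] [244. 280.]
-0.031 endL [0.67  0.354 0.186] [542. 157.]
-0.031 endR [0.67  0.338 0.186] [555. 168.]
-0.031 tipL [0.461 0.38  0.185] [207. 227.]
-0.031 tipR [0.459 0.328 0.185] [244. 269.]
```

Spanner is held level: mid-thickness 31 mm behind the reported TCP, and the TCP at spanner x ≈ +5.5 mm. Next I turn it 94° counter-clockwise and carry it to the jig.

move_arm(claw=[0,0,0,0,0,0,0,0], dp=[[0,0,0],[0,0,0],[0,0,0],[0,0,0],[0,0,0],[0,0,0],[0,0,0],[0,0,0]], turn=[[0,0,-0.15],[0,0,-0.15],[0,0,-0.15],[0,0,-0.15],[0,0,-0.15],[0,0,-0.15],[0,0,-0.15],[0,0,-0.15]])

```text
clock: 7.62
position: [0.5686, 0.3497, 0.1426]
ee_rot: [0.946, -0.324, -0.001, 0.002]
ft_force: [0.5, 0.0, -4.8]
grip_width: 0.153
```

move_arm(claw=[0,0,0,0,0,0,0,0], dp=[[0,0,0],[0,0,0],[0,0,0],[0,0,0],[0,0,0],[0,0,0],[0,0,0],[0,0,0]], turn=[[0,0,-0.15],[0,0,-0.15],[0,0,-0.15],[0,0,-0.15],[0,0,-0.15],[0,0,-0.13],[0,0,0],[0,0,0]])

```text
clock: 8.28
position: [0.569, 0.3498, 0.1434]
ee_rot: [1.0, 0.01, -0.001, 0.001]
ft_force: [-0.1, 0.0, -4.7]
grip_width: 0.155
```

move_arm(claw=[0,0,0,0,0,0,0,0], dp=[[0,0.1,0],[0,0.19,0],[0,0.19,0],[0,0.19,0],[0,0.19,0],[0,0.19,0],[0,0.19,0],[0,0.19,0]], turn=[[0,0,0],[0,0,0],[0,0,0],[0,0,0],[0,0,0],[0,0,0],[0,0,0],[0,0,0]])

```text
clock: 8.95
position: [0.576, 0.0627, 0.1448]
ee_rot: [1.0, 0.01, -0.001, -0.0]
ft_force: [1.1, -0.8, -5.0]
grip_width: 0.152
```

move_arm(claw=[0,0,0,0,0], dp=[[0,0.19,0],[0,0.16,0],[0,0.1,0],[0,0,0],[0,0,0]], turn=[[0,0,0],[0,0,0],[0,0,0],[0,0,0],[0,0,0]])

```text
clock: 9.37
position: [0.5784, -0.027, 0.1448]
ee_rot: [1.0, 0.009, -0.001, 0.0]
ft_force: [-0.5, 0.3, -4.9]
grip_width: 0.15
```

```bash
python3 - <<'E'
from h import *
o=manip.get_obs();w=cams.camera('wrist');cv2.imwrite('pics/w8.png',w[:,:,::-1]);np.save('w8o.npy',o,allow_pickle=True)
s=cams.camera('side'); crop(s,310,150,470,350,3.5,'pics/s8.png')
t=cams.camera('top'); crop(t,365,120,525,250,5,'pics/t8.png')
x=R.from_quat(o['ee_rot']).as_matrix()[:,0]; print(np.degrees(np.arctan2(x[1],x[0])))
print(o['position'],o['ft_force'],o['grip_width'],o['clock'])
E
```

```text
1.0330621783423608
[ 0.57844164 -0.02701059  0.14482925] [-0.5481316   0.28822504 -4.92370577] 0.15040611758152392 9.3667
```

View pics/w8.png

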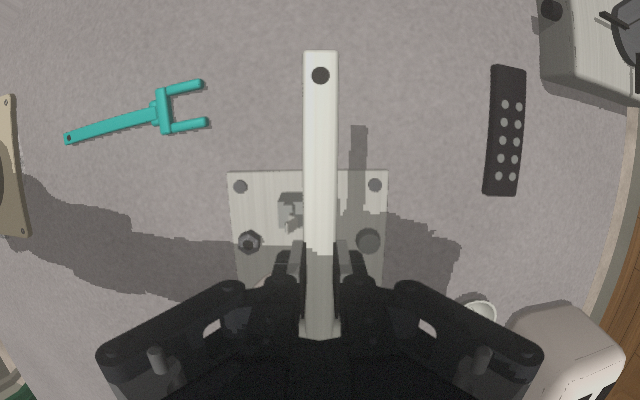

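View pics/s8.png

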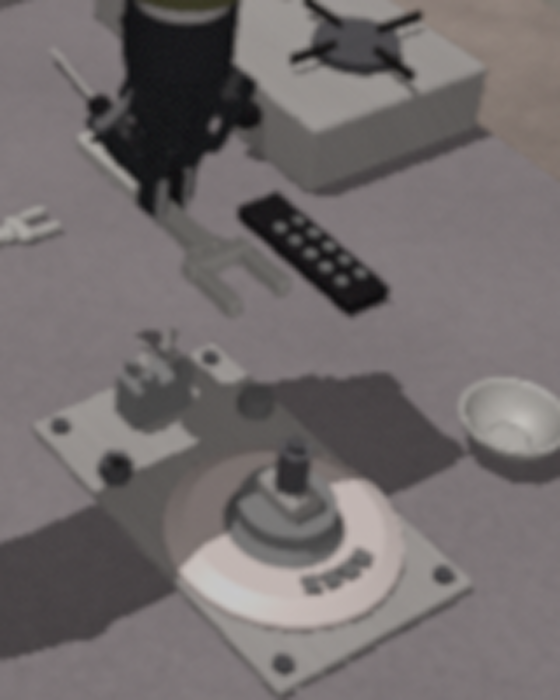

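View pics/t8.png

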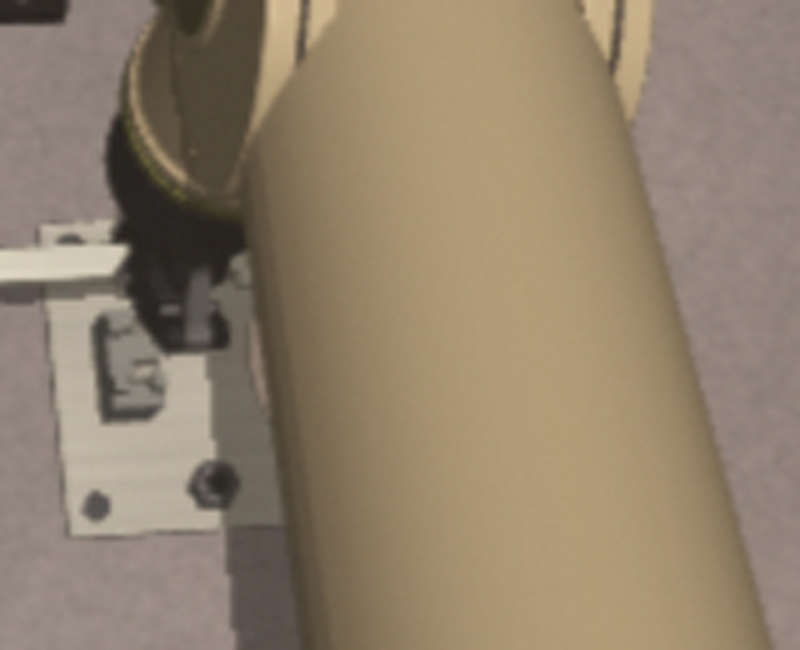

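```bash
python3 - <<'E'
from h import *
o=np.load('w8o.npy',allow_pickle=True).item()
im=cv2.imread('pics/w8.png')[:,:,::-1]; crop(im,210,150,410,300,4,'pics/w8c.png')
for p in [(227.5,172),(388,171)]: print(wplane(*p,.01,o))
a,b=[wplane(*p,.01,o) for p in [(227.5,172),(388,171)]]
d=b-a; print(np.linalg.norm(d),np.degrees(np.arctan2(d[1],d[0])), (a+b)/2)
E
```

```text
[ 0.48194649 -0.015692    0.01      ]
[ 0.64864707 -0.01189599  0.01      ]
0.16674378918913385 1.304482649563735 [ 0.56529678 -0.01379399  0.01      ]
```

View pics/w8c.png

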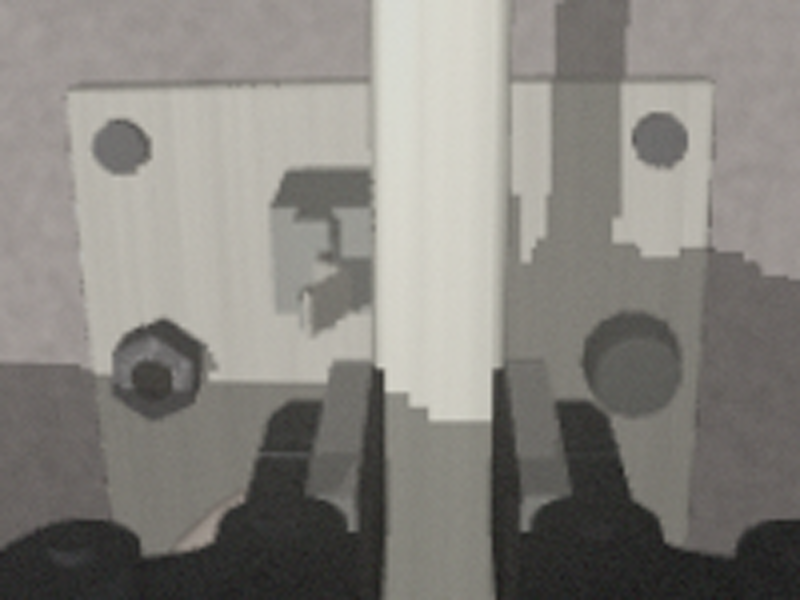

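move_arm(claw=[0,0,0,0,0,0,0], dp=[[-0.07,0.05,0],[0,0.1,0],[0,0.1,0],[0,0.1,0],[0,0.05,0],[0,0,0],[0,0,0]], turn=[[0,0,-0.01],[0,0,0],[0,0,0],[0,0,0],[0,0,0],[0,0,0],[0,0,0]])

```text
clock: 10.1
position: [0.5676, -0.1049, 0.1453]
ee_rot: [1.0, 0.016, -0.0, -0.0]
ft_force: [-0.2, 0.5, -4.1]
grip_width: 0.15
```

move_arm(claw=[0,0,0,0,0], dp=[[0,0,0.08],[0,0,0.1],[0,0,0.05],[0,0,0],[0,0,0]], turn=[[0,0,0],[0,0,0],[0,0,0],[0,0,0],[0,0,0]])

```text
clock: 10.52
position: [0.5674, -0.1048, 0.0994]
ee_rot: [1.0, 0.017, -0.001, -0.0]
ft_force: [-0.1, 0.7, -4.0]
grip_width: 0.153
```

```bash
python3 - <<'E'
from h import *
o=manip.get_obs();w=cams.camera('wrist');cv2.imwrite('pics/w9.png',w[:,:,::-1]);np.save('w9o.npy',o,allow_pickle=True)
s=cams.camera('side'); crop(s,330,210,450,330,6,'pics/s9.png');cv2.imwrite('pics/s9f.png',s[:,:,::-1])
x=R.from_quat(o['ee_rot']).as_matrix()[:,0]; print(np.degrees(np.arctan2(x[1],x[0])))
print(o['position'],o['ft_force'],o['grip_width'],o['clock'])
E
```

```text
1.901755502826408
[ 0.56740074 -0.10476548  0.09938227] [-0.14407465  0.68122561 -4.0284961 ] 0.15327442410002662 10.5167
```

View pics/s9.png

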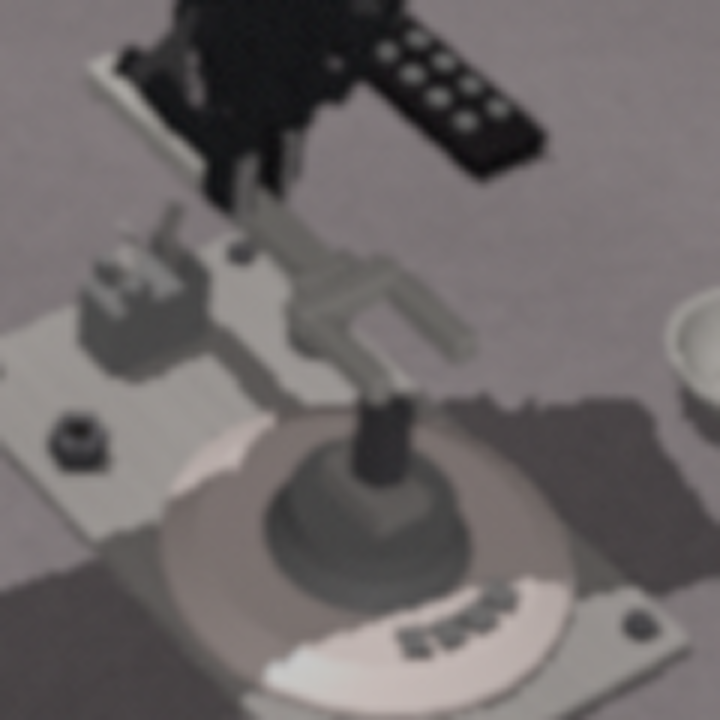

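View pics/w9.png

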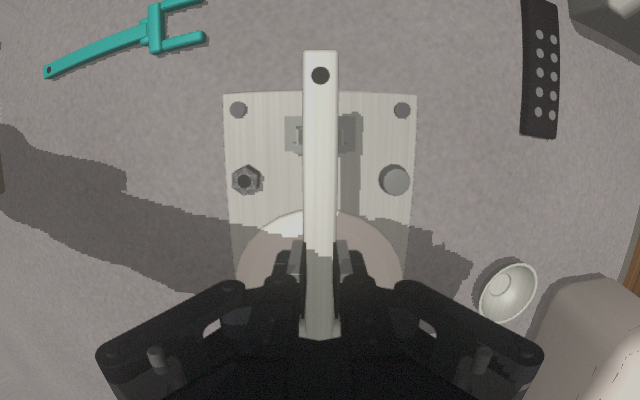

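```bash
python3 - <<'E'
from h import *
o=np.load('w9o.npy',allow_pickle=True).item()
im=cv2.imread('pics/w9.png')[:,:,::-1]; crop(im,215,85,425,225,3.7,'pics/w9c.png')
M=R.from_quat(o['ee_rot']).as_matrix();p=np.array(o['position'])
for sx in(-.085,.0,.065): print(sx,p+M@[0.0007,-(sx-.0055),-.031])
s=lambda w:((proj('side',w)-[330,210])*6).round(0)
for sx,sy in((-.105,.026),(-.105,-.026),(-.049,.026),(-.049,-.026),(-.105,.015),(-.105,-.015)): print(sx,sy,s(p+M@[0.0007-sy,-(sx-.0055),-.038]))
for x in (.566,.569,.572):
  print(x,s([x,-.198,.096]),s([x,-.195,.096]))
E
```

```text
-0.085 [ 0.57113535 -0.19520282  0.13034808]
0.0 [ 0.56831459 -0.11024964  0.13037951]
0.065 [ 0.56615753 -0.04528545  0.13040354]
-0.105 0.026 [372. 382.]
-0.105 -0.026 [478. 330.]
-0.049 0.026 [277. 294.]
-0.049 -0.026 [381. 246.]
-0.105 0.015 [395. 371.]
-0.105 -0.015 [456. 341.]
0.566 [373. 412.] [368. 407.]
0.569 [379. 409.] [374. 404.]
0.572 [385. 406.] [380. 401.]
```

View pics/w9c.png

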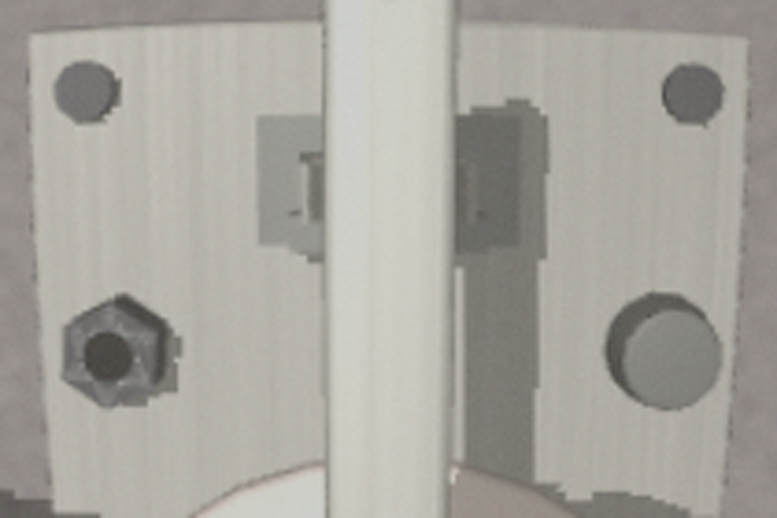

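```bash
python3 - <<'E'
from h import *
o=np.load('w9o.npy',allow_pickle=True).item()
w=lambda u,v,z:wplane(215+u/3.7,85+v/3.7,z,o)
a,b=w(257,180,.047),w(520,180,.047);print('pillar',a,b,(a+b)/2)
a,b=w(30,36,.01),w(748,40,.01);d=b-a;print('corner',a,b,(a+b)/2,np.linalg.norm(d),np.degrees(np.arctan2(d[1],d[0])))
# plate sides: lower edge points
c,e=w(52,490,.01),w(720,490,.01);m1=(c+e)/2;print('sides',c,e,m1)
m0=(a+b)/2;d=m0-m1;print('axis yaw',np.degrees(np.arctan2(d[1],d[0])))
# pillar top rows
print(w(290,115,.047),w(290,245,.047))
# white disc apex at z .025
print('disc',w(390,458,.025))
E
```

```text
pillar [ 0.5397086  -0.04917618  0.047     ] [ 0.59167116 -0.04738746  0.047     ] [ 0.56568988 -0.04828182  0.047     ]
corner [ 0.48094493 -0.01743401  0.01      ] [ 0.64866476 -0.01257136  0.01      ] [ 0.56480485 -0.01500268  0.01      ] 0.16779030056080307 1.6606939387547521
sides [ 0.48411004 -0.12879898  0.01      ] [ 0.65155104 -0.12307622  0.01      ] [ 0.56783054 -0.1259376   0.01      ]
axis yaw 91.5623248765346
[ 0.54594985 -0.03612866  0.047     ] [ 0.54654244 -0.06205644  0.047     ]
disc [ 0.56829278 -0.11259962  0.025     ]
```

move_arm(claw=[0,0,0,0,0,0,0], dp=[[-0.003,0.02,0],[0,0,0],[0,0,0.08],[0,0,0.08],[0,0,0.06],[0,0,0],[0,0,0]], turn=[[0,0,0.007],[0,0,0],[0,0,0],[0,0,0],[0,0,0],[0,0,0],[0,0,0]])

```text
clock: 11.2
position: [0.5668, -0.11, 0.0554]
ee_rot: [1.0, 0.013, -0.0, 0.0]
ft_force: [-0.3, 0.1, -4.5]
grip_width: 0.151
```

```bash
python3 - <<'E'
from h import *
o=manip.get_obs();w=cams.camera('wrist');crop(w,215,35,425,225,3.5,'pics/w10.png')
s=cams.camera('side'); crop(s,330,210,450,330,6,'pics/s10.png')
x=R.from_quat(o['ee_rot']).as_matrix()[:,0]; print(np.degrees(np.arctan2(x[1],x[0])))
print(o['position'],o['ft_force'],o['grip_width'],o['clock'])
E
```

```text
1.5011533246482727
[ 0.56675979 -0.11002916  0.05537937] [-0.33936886  0.05515186 -4.53088235] 0.1510629088780034 11.2
```

View pics/s10.png

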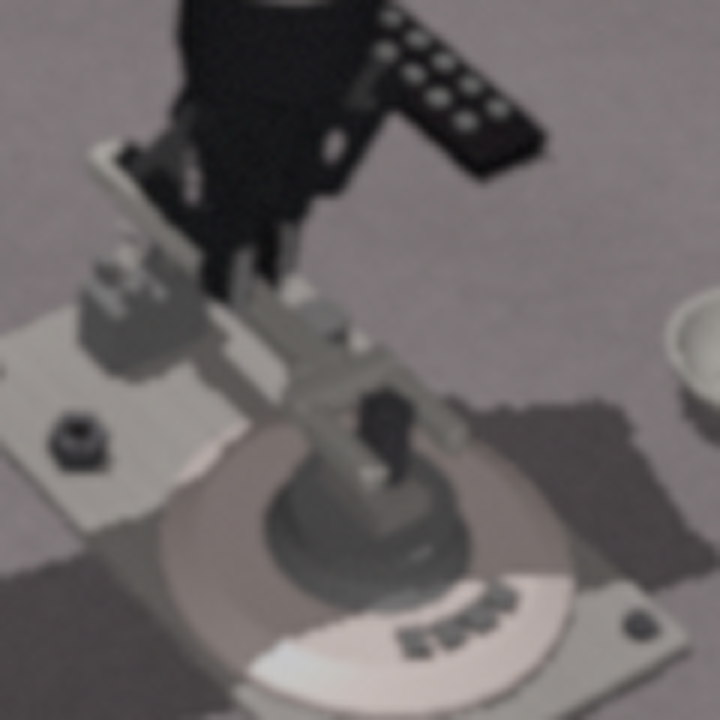

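View pics/w10.png

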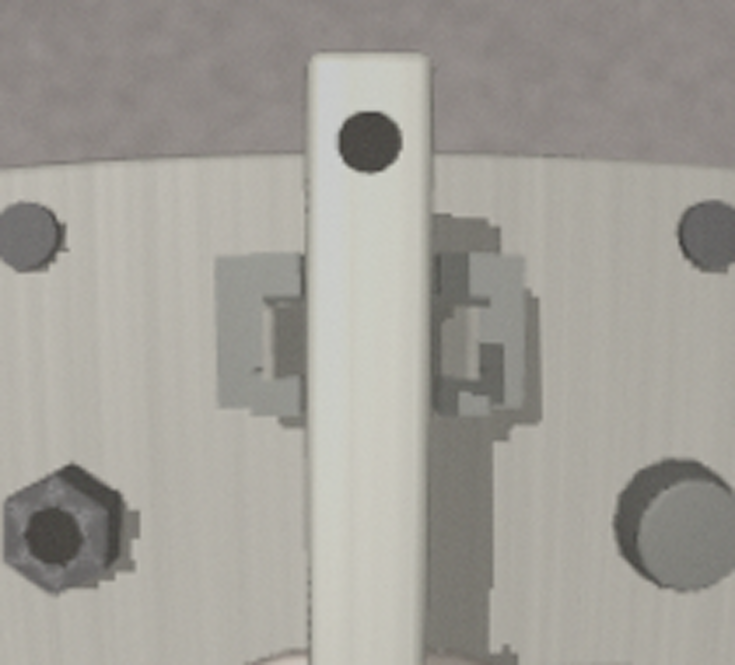

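Handle is centred over the pillar (columns 308–430 against 217–524) and the locknut stands inside the jaw. Lowering.

move_arm(claw=[0,0,0,0,0], dp=[[0,0,0.04],[0,0,0.03],[0,0,0.02],[0,0,0],[0,0,0]], turn=[[0,0,0],[0,0,0],[0,0,0],[0,0,0],[0,0,0]])

```text
clock: 11.72
position: [0.5669, -0.1097, 0.0371]
ee_rot: [1.0, 0.013, -0.0, -0.0]
ft_force: [-0.6, 1.4, -5.0]
grip_width: 0.149
```

move_arm(claw=[0,0,0,0,0,0], dp=[[0,0,0.02],[0,0,0],[0,0,0.02],[0,0,0],[0,0,0.02],[0,0,0]], turn=[[0,0,0],[0,0,0],[0,0,0],[0,0,0],[0,0,0],[0,0,0]], grip_force=110)

```text
clock: 12.22
position: [0.5665, -0.1098, 0.0247]
ee_rot: [1.0, 0.013, -0.001, -0.0]
ft_force: [-1.2, -0.6, -5.3]
grip_width: 0.139
```

```bash
python3 - <<'E'
from h import *
o=manip.get_obs();w=cams.camera('wrist');crop(w,215,35,425,225,3.5,'pics/w11.png')
s=cams.camera('side'); crop(s,330,210,450,330,6,'pics/s11.png')
M=R.from_quat(o['ee_rot']).as_matrix();p=np.array(o['position'])
sp=lambda w:((proj('side',w)-[330,210])*6).round(0)
for zt in(-.038,-.046):
  for sx,sy in((-.105,.026),(-.105,-.026),(-.049,.026),(-.049,-.026),(.105,.008)): print(zt,sx,sy,sp(p+M@[0.0007-sy,-(sx-.0055),zt]))
print(o['position'],o['ft_force'],o['torque'],o['grip_width'],o['clock'])
E
```

```text
-0.038 -0.105 0.026 [356. 531.]
-0.038 -0.105 -0.026 [459. 478.]
-0.038 -0.049 0.026 [265. 441.]
-0.038 -0.049 -0.026 [367. 392.]
-0.038 0.105 0.008 [ 76. 205.]
-0.046 -0.105 0.026 [358. 516.]
-0.046 -0.105 -0.026 [461. 464.]
-0.046 -0.049 0.026 [267. 427.]
-0.046 -0.049 -0.026 [369. 377.]
-0.046 0.105 0.008 [ 77. 191.]
[ 0.56651736 -0.10977746  0.02467492] [-1.19839418 -0.56561472 -5.3222193 ] [ 0.08307809  0.05431457 -0.02648412] 0.1385491640568807 12.2167
```

View pics/s11.png

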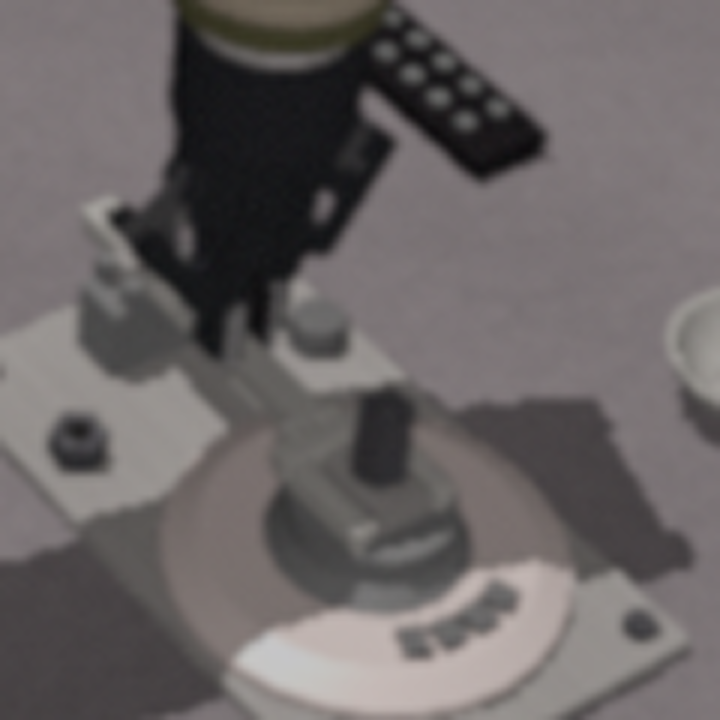

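View pics/w11.png

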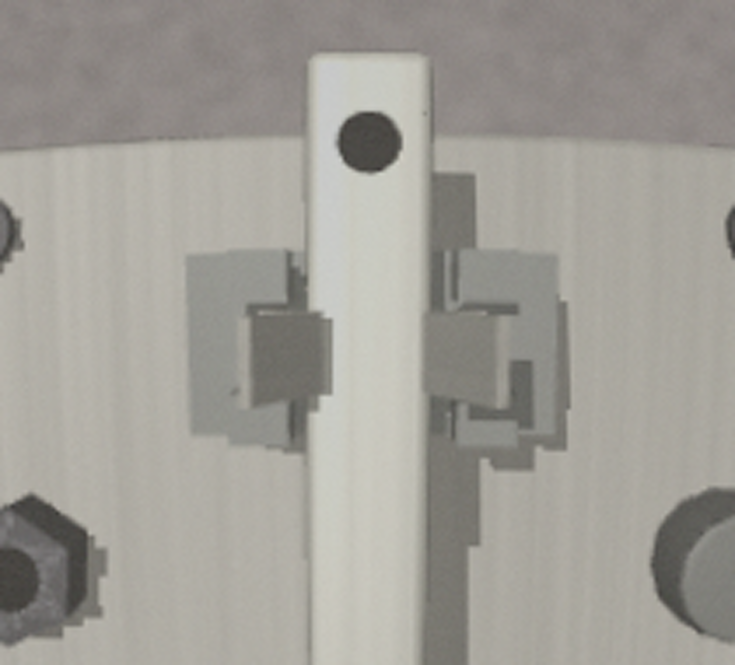

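Leaves now overlap the handle top edges (330 and 423 against 308 and 430), so it seems to have snapped below the bulge. I'll press slightly more to seat it.

move_arm(claw=[0,0,0,0], dp=[[0,0,0.01],[0,0,0],[0,0,0.01],[0,0,0]], turn=[[0,0,0],[0,0,0],[0,0,0],[0,0,0]])

```text
clock: 12.65
position: [0.5673, -0.1099, 0.0231]
ee_rot: [1.0, 0.013, 0.0, -0.0]
ft_force: [-9.2, 1.6, 15.0]
grip_width: 0.139
```

move_arm(claw=[0,0.4,0.4,0.4,0.4,0.4,0.4], dp=[[0,0,-0.012],[0,0,0],[0,0,0],[0,0,0],[0,0,-0.03],[0,0,-0.1],[0,0,-0.1]], turn=[[0,0,0],[0,0,0],[0,0,0],[0,0,0],[0,0,0],[0,0,0],[0,0,0]], grip_force=60)

```text
clock: 13.23
position: [0.5664, -0.1099, 0.0702]
ee_rot: [1.0, 0.013, -0.001, 0.0]
ft_force: [0.9, -1.0, 1.0]
grip_width: 0.401
```

move_arm(claw=[0.4,0.4,0.4,0.4,0.4,0.4], dp=[[0,0,-0.15],[0,0,-0.15],[0,0,-0.15],[0,0,-0.1],[0,0,0],[0,0,0]], turn=[[0,0,0],[0,0,0],[0,0,0],[0,0,0],[0,0,0],[0,0,0]])

```text
clock: 13.73
position: [0.5678, -0.11, 0.1813]
ee_rot: [1.0, 0.013, 0.001, -0.0]
ft_force: [0.1, 0.4, -1.3]
grip_width: 0.401
```

```bash
python3 - <<'E'
from h import *
o=manip.get_obs();w=cams.camera('wrist');cv2.imwrite('pics/w12.png',w[:,:,::-1]);np.save('w12o.npy',o,allow_pickle=True)
s=cams.camera('side'); crop(s,330,210,450,330,6,'pics/s12.png')
print(o['position'],o['ft_force'],o['torque'],o['grip_width'],o['clock'],o['joint_pos'])
E
```

```text
[ 0.56778572 -0.10999744  0.18134514] [ 0.1147855   0.44716063 -1.31034747] [-0.00592764 -0.00930606  0.02246008] 0.4014697645467036 13.7333 [-0.30902507  0.24886175  0.50039775  1.64217474 -0.12442294  1.27942152
  0.24036072]
```

View pics/s12.png

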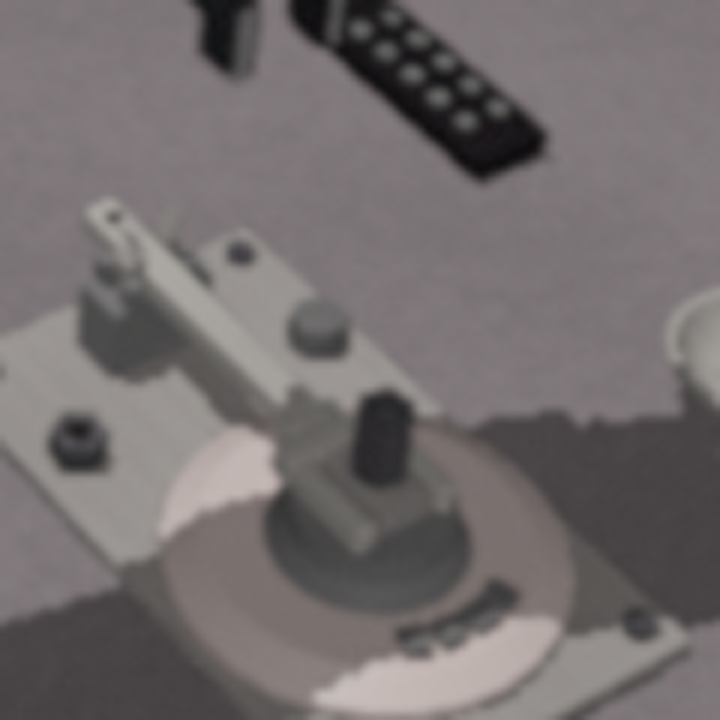

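View pics/w12.png

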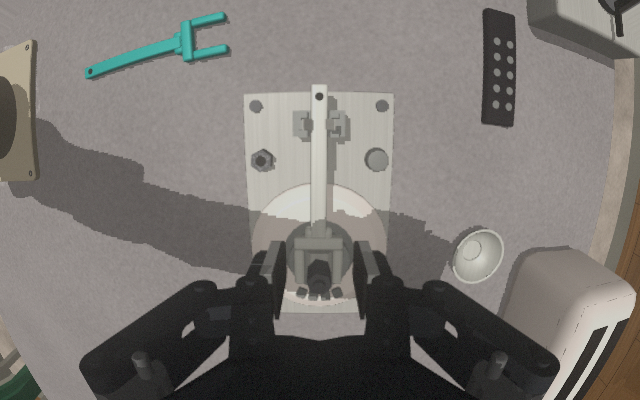

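Spanner is snapped in and lying flat round the adjusting nut. Next I go above the locknut to read its orientation.

move_arm(claw=[0.6,0.6,0.6,0.6,0.6,0.6], dp=[[0,0.1,0],[0,0.15,0],[0,0.15,0],[0,0.04,0],[0,0,0],[0,0,0]], turn=[[0,0,0],[0,0,0],[0,0,0],[0,0,0],[0,0,0],[0,0,0]])

```text
clock: 14.33
position: [0.5688, -0.1975, 0.1788]
ee_rot: [1.0, 0.013, -0.001, -0.0]
ft_force: [-0.4, 1.1, -0.3]
grip_width: 0.603
```

```bash
python3 - <<'E'
from h import *
o=manip.get_obs();w=cams.camera('wrist');cv2.imwrite('pics/w13.png',w[:,:,::-1]);np.save('w13o.npy',o,allow_pickle=True)
crop(w,270,150,370,250,7,'pics/w13c.png')
x=R.from_quat(o['ee_rot']).as_matrix()[:,0]; print(np.degrees(np.arctan2(x[1],x[0])))
print(o['position'],o['joint_pos'])
E
```

```text
1.4707368205400666
[ 0.56883449 -0.19754475  0.17875727] [-0.17856599  0.31728298  0.543903    1.57877586 -0.16850289  1.29462081
  0.41527906]
```

View pics/w13c.png

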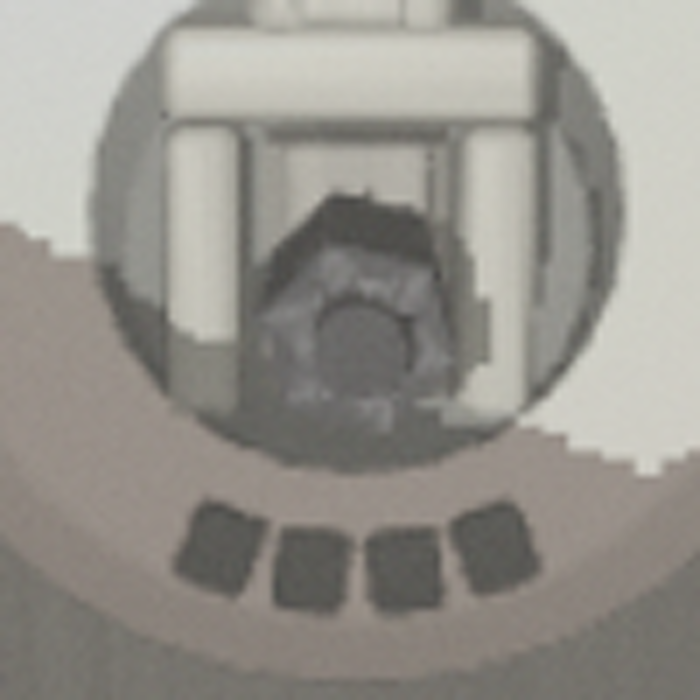

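```bash
python3 - <<'E'
from h import *
o=np.load('w13o.npy',allow_pickle=True).item()
print(wplane(270+363/7,150+345/7,.096,o))
print(wplane(270+350/7,150+75/7,.061,o), 'bar; prong tips', wplane(270+203/7,150+410/7,.061,o),wplane(270+493/7,150+412/7,.061,o))
E
```

```text
[ 0.57071344 -0.19937451  0.096     ]
[ 0.56838436 -0.17109104  0.061     ] bar; prong tips [ 0.54888487 -0.21931247  0.061     ] [ 0.58991732 -0.2185061   0.061     ]
```

move_arm(claw=[0.6,0.6,0.6,0.6,0.6,0.6,0.6,0.6], dp=[[0,0,0],[0,0,0],[0,0,0],[0,0,0],[0,0,0],[0,0,0],[0,0,0],[0,0,0]], turn=[[0,0,-0.15],[0,0,-0.15],[0,0,-0.15],[0,0,-0.15],[0,0,-0.15],[0,0,-0.15],[0,0,-0.15],[0,0,-0.15]])

```text
clock: 15.05
position: [0.5696, -0.1956, 0.1795]
ee_rot: [0.883, 0.47, 0.0, -0.0]
ft_force: [1.3, 0.7, -0.7]
grip_width: 0.603
```

move_arm(claw=[0.6,0.6,0.6,0.6,0.6,0.6], dp=[[0,0,0],[0,0,0],[0,0,0],[0,0,0],[0,0,0],[0,0,0]], turn=[[0,0,-0.15],[0,0,-0.15],[0,0,-0.15],[0,0,-0.04],[0,0,0],[0,0,0]])

```text
clock: 15.55
position: [0.5696, -0.1963, 0.1797]
ee_rot: [0.779, 0.627, 0.0, -0.0]
ft_force: [-0.1, -0.0, 0.7]
grip_width: 0.6
```

```bash
python3 - <<'E'
from h import *
o=manip.get_obs();w=cams.camera('wrist');cv2.imwrite('pics/w14.png',w[:,:,::-1]);np.save('w14o.npy',o,allow_pickle=True)
crop(w,270,150,370,250,7,'pics/w14c.png')
x=R.from_quat(o['ee_rot']).as_matrix()[:,0]; print(np.degrees(np.arctan2(x[1],x[0])))
print(o['position'],o['joint_pos'],o['clock'])
E
```

```text
77.5856965405308
[ 0.5695667  -0.19630608  0.17965898] [-0.02960405  0.29815344  0.35248157  1.57019549 -0.10631046  1.29251642
  1.69198263] 15.55
```

View pics/w14c.png

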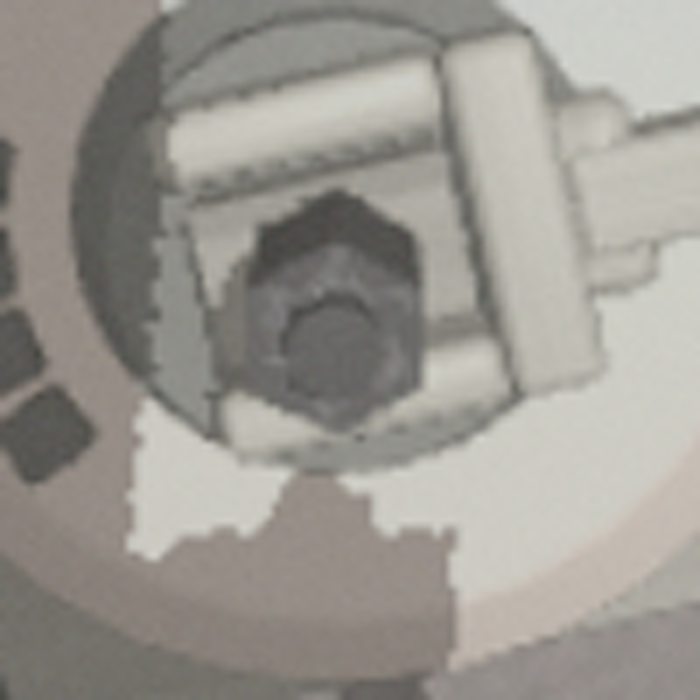

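```bash
python3 - <<'E'
from h import *
o=np.load('w14o.npy',allow_pickle=True).item()
q=wplane(270+334/7,150+340/7,.096,o);print(q)
M=R.from_quat(o['ee_rot']).as_matrix()
for c in (q,np.array([.5705,-.199,.096])): print((M.T@(c-o['position']))/.2)
E
```

```text
[ 0.57026429 -0.19794495  0.096     ]
[-0.0075267   0.00531819  0.41828817]
[-0.01242524  0.00760324  0.41828414]
```

move_arm(claw=[0.6,0.6,0.6,0.6,0.6,0.6,0.6,0.6], dp=[[-0.01,0.006,0],[0,0,0.12],[0,0,0.15],[0,0,0.15],[0,0,0.12],[0,0,0.06],[0,0,0],[0,0,0]], turn=[[0,0,0],[0,0,0],[0,0,0],[0,0,0],[0,0,0],[0,0,0],[0,0,0],[0,0,0]])

```text
clock: 16.27
position: [0.5703, -0.2001, 0.0604]
ee_rot: [0.78, 0.626, -0.0, -0.0]
ft_force: [-0.1, -0.7, -0.3]
grip_width: 0.6
```

```bash
python3 - <<'E'
from h import *
o=manip.get_obs();w=cams.camera('wrist');crop(w,240,150,400,330,4,'pics/w15.png')
s=cams.camera('side'); crop(s,330,210,450,330,6,'pics/s15.png')
x=R.from_quat(o['ee_rot']).as_matrix()[:,0]; print(np.degrees(np.arctan2(x[1],x[0])),o['position'],o['ft_force'])
E
```

```text
77.55095169867384 [ 0.57033638 -0.20012205  0.06037327] [-0.07439666 -0.68123952 -0.29782198]
```

View pics/s15.png

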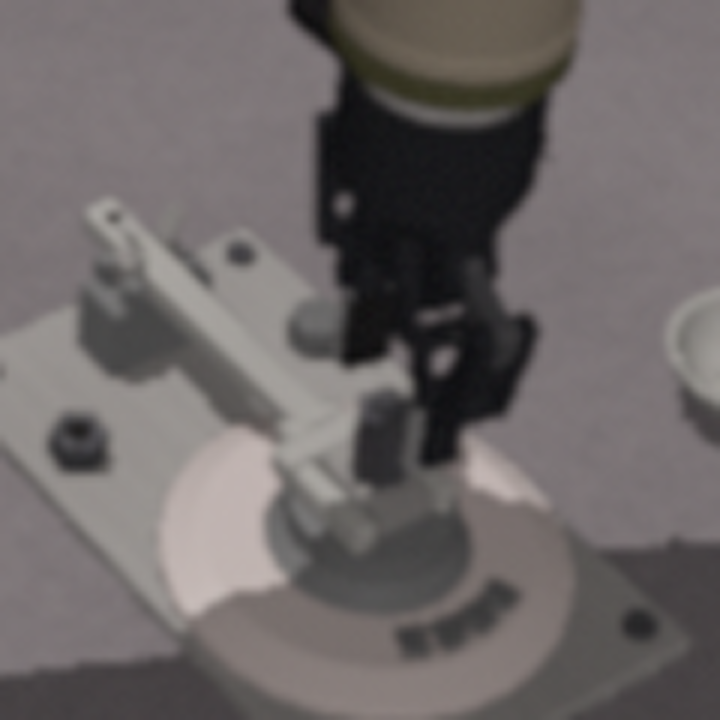

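View pics/w15.png

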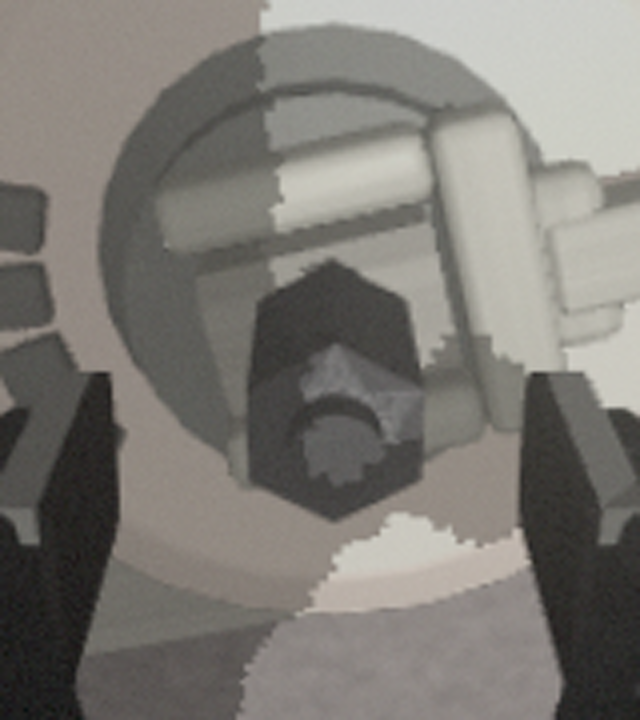

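```bash
python3 - <<'E'
from h import *
print(tplane(240+335/4,150+432/4,.0604-.096))
E
```

```text
[ 0.00197889 -0.00144327 -0.0356    ]
```

move_arm(claw=[0.6,0.6,0.6,0.6,0,0,0,0], dp=[[0.01,-0.006,0],[0,0,0.035],[0,0,0.035],[0,0,0],[0,0,0],[0,0,0],[0,0,0],[0,0,0]], turn=[[0,0,0],[0,0,0],[0,0,0],[0,0,0],[0,0,0],[0,0,0],[0,0,0],[0,0,0]], grip_force=60)

```text
clock: 17.03
position: [0.5694, -0.1979, 0.0462]
ee_rot: [0.78, 0.626, 0.0, 0.0]
ft_force: [-1.5, 0.9, 2.4]
grip_width: 0.24
```

```bash
python3 - <<'E'
from h import *
o=manip.get_obs();w=cams.camera('wrist');crop(w,240,150,400,330,4,'pics/w16.png')
s=cams.camera('side'); crop(s,330,210,450,330,6,'pics/s16.png')
x=R.from_quat(o['ee_rot']).as_matrix()[:,0]; print(np.degrees(np.arctan2(x[1],x[0])),o['position'],o['ft_force'],o['torque'],o['grip_width'])
E
```

```text
77.56650153037967 [ 0.56944612 -0.19788142  0.04618404] [-1.45830535  0.94557762  2.4016185 ] [0.10738672 0.2520362  0.02092749] 0.24038918851640018
```

View pics/s16.png

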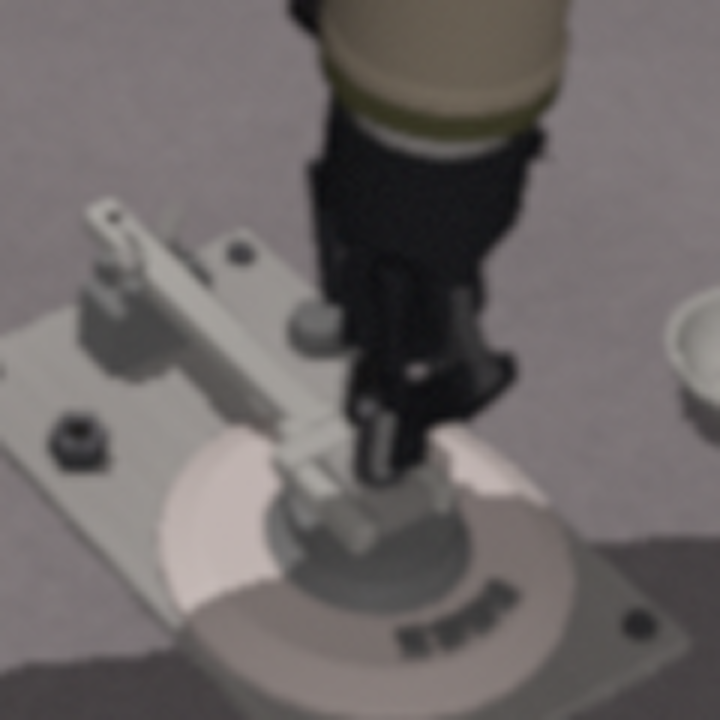

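View pics/w16.png

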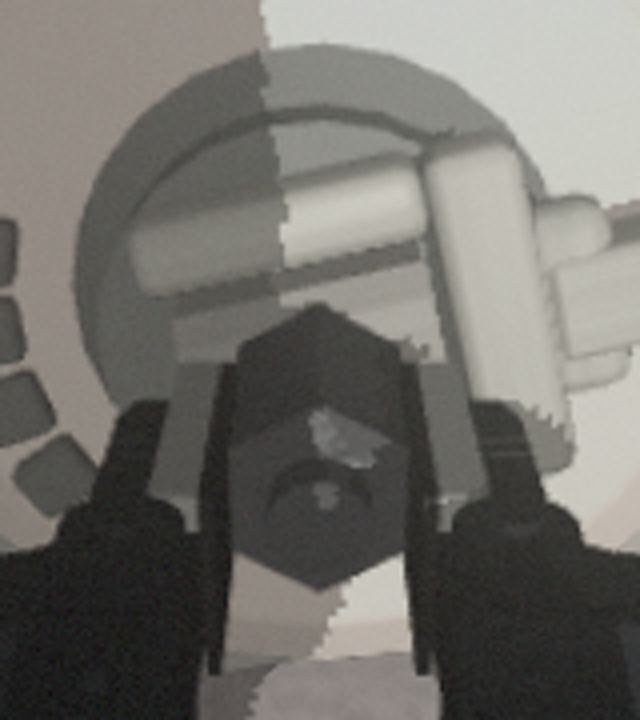

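Good grip on two opposite flats. Turning clockwise while watching the forces.

move_arm(claw=[0,0,0,0], dp=[[0,0,0],[0,0,0],[0,0,0],[0,0,0]], turn=[[0,0,0.1],[0,0,0.12],[0,0,0.12],[0,0,0.12]])

```text
clock: 17.47
position: [0.5695, -0.1977, 0.0462]
ee_rot: [0.88, 0.474, 0.0, -0.0]
ft_force: [-0.7, 0.3, 3.6]
grip_width: 0.237
```

```bash
cat > st.py <<'E'
from h import *
o=manip.get_obs()
x=R.from_quat(o['ee_rot']).as_matrix()[:,0]; print('yaw',np.degrees(np.arctan2(x[1],x[0])),o['position'].round(4) if hasattr(o['position'],'round') else np.round(o['position'],4),'F',np.round(o['ft_force'],1),'T',np.round(o['torque'],2),o['grip_width'],o['clock'],'j7',o['joint_pos'][6])
E
python3 st.py
```

```text
yaw 56.633435321002786 [ 0.5695 -0.1977  0.0462] F [-0.7  0.3  3.6] T [0.25 0.24 0.25] 0.2374942544057474 17.4667 j7 1.3893704524796162
```

move_arm(claw=[0,0,0,0,0,0,0], dp=[[0,0,0],[0,0,0],[0,0,0],[0,0,0],[0,0,0],[0,0,0],[0,0,0]], turn=[[0,0,0.15],[0,0,0.15],[0,0,0.15],[0,0,0.15],[0,0,0.15],[0,0,0.15],[0,0,0]])

```text
clock: 18.05
position: [0.5699, -0.1974, 0.0462]
ee_rot: [0.99, 0.14, 0.0, -0.0]
ft_force: [1.0, 1.4, 3.0]
grip_width: 0.24
```

```bash
cat > look.py <<'E'
import sys; exec(open('st.py').read())
n=sys.argv[1]
w=cams.camera('wrist');crop(w,240,150,400,330,4,f'pics/w{n}.png')
s=cams.camera('side'); crop(s,330,210,450,330,6,f'pics/s{n}.png')
E
python3 look.py 17
```

```text
yaw 16.092893159218196 [ 0.5699 -0.1974  0.0462] F [1.  1.4 3. ] T [ 0.36 -0.06 -0.05] 0.23961266039361312 18.05 j7 0.7364973315026269
```

View pics/w17.png

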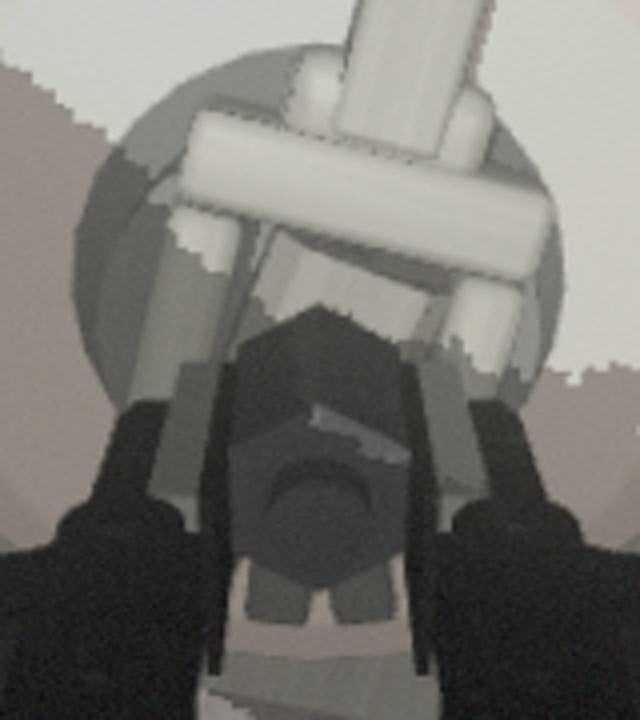

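View pics/s17.png

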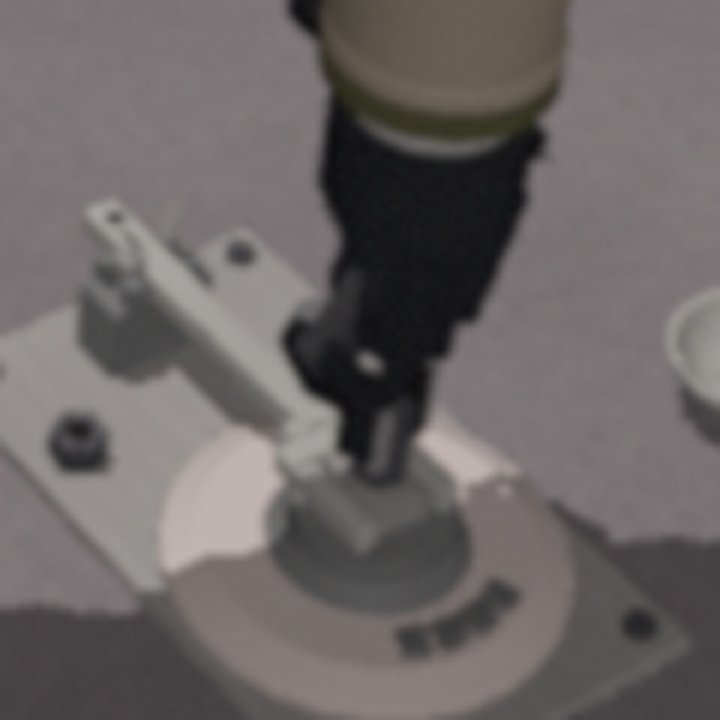

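Adjusting nut is held: it has only taken up the jaw play, about 6°. Continuing.

move_arm(claw=[0,0,0,0,0,0,0,0], dp=[[0,0,0],[0,0,0],[0,0,0],[0,0,0],[0,0,0],[0,0,0],[0,0,0],[0,0,0]], turn=[[0,0,0.15],[0,0,0.15],[0,0,0.15],[0,0,0.15],[0,0,0.15],[0,0,0.15],[0,0,0.15],[0,0,0.1]])

```text
clock: 18.82
position: [0.5704, -0.1975, 0.0462]
ee_rot: [0.953, -0.305, 0.001, -0.0]
ft_force: [2.7, 0.4, 0.6]
grip_width: 0.237
```

```bash
python3 look.py 18
```

```text
yaw -35.45745824015822 [ 0.5704 -0.1975  0.0462] F [2.7 0.4 0.6] T [ 0.25 -0.83  0.23] 0.23731543330730281 18.8167 j7 -0.08003378541251142
```

View pics/w18.png

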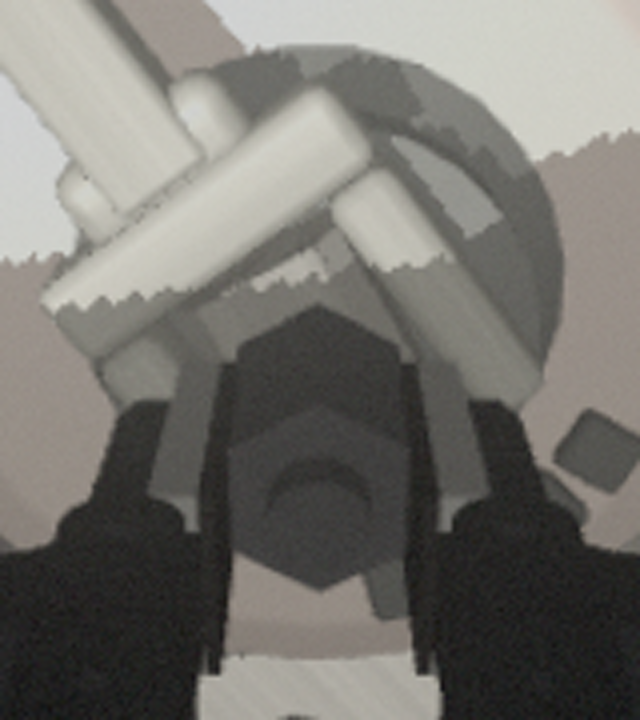

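move_arm(claw=[0,0,0,0], dp=[[0,0,0],[0,0,0],[0,0,0],[0,0,0]], turn=[[0,0,0.08],[0,0,0.08],[0,0,0.06],[0,0,0]])

```text
clock: 19.25
position: [0.5705, -0.1976, 0.0462]
ee_rot: [0.924, -0.383, 0.001, -0.0]
ft_force: [5.4, 1.4, 1.1]
grip_width: 0.241
```

```bash
python3 st.py
```

```text
yaw -45.06149846158534 [ 0.5705 -0.1976  0.0462] F [5.4 1.4 1.1] T [ 0.3  -1.24  0.02] 0.2413776067339588 19.25 j7 -0.23002329834395632
```

move_arm(claw=[0,0,0], dp=[[0,0,0],[0,0,0],[0,0,0]], turn=[[0,0,0.05],[0,0,0.05],[0,0,0]])

```text
clock: 19.5
position: [0.5705, -0.1976, 0.0462]
ee_rot: [0.908, -0.419, 0.001, -0.0]
ft_force: [5.2, 1.3, 2.0]
grip_width: 0.241
```

```bash
python3 st.py
```

```text
yaw -49.526063567743506 [ 0.5705 -0.1976  0.0462] F [5.2 1.3 2. ] T [ 0.29 -1.33  0.07] 0.24124190736589868 19.5 j7 -0.2994470125701707
```

move_arm(claw=[0,0,0], dp=[[0,0,0],[0,0,0],[0,0,0]], turn=[[0,0,0.05],[0,0,0.03],[0,0,0]])

```text
clock: 19.75
position: [0.5705, -0.1976, 0.0462]
ee_rot: [0.895, -0.447, 0.001, -0.0]
ft_force: [6.2, 1.6, -0.1]
grip_width: 0.238
```

```bash
python3 st.py
```

```text
yaw -53.0738586938315 [ 0.5705 -0.1976  0.0462] F [ 6.2  1.6 -0.1] T [ 0.29 -1.35  0.07] 0.23810392081126938 19.75 j7 -0.35453990949198166
```

move_arm(claw=[0,0,0], dp=[[0,0,0],[0,0,0],[0,0,0]], turn=[[0,0,0.04],[0,0,0.03],[0,0,0]])

```text
clock: 20.0
position: [0.5705, -0.1977, 0.0462]
ee_rot: [0.882, -0.471, 0.001, -0.0]
ft_force: [5.1, 1.3, 1.3]
grip_width: 0.235
```

```bash
python3 look.py 19
```

```text
yaw -56.18885406594424 [ 0.5705 -0.1977  0.0462] F [5.1 1.3 1.3] T [ 0.17 -1.32  0.43] 0.23542440852713048 20.0 j7 -0.4029657368462632
```

View pics/w19.png

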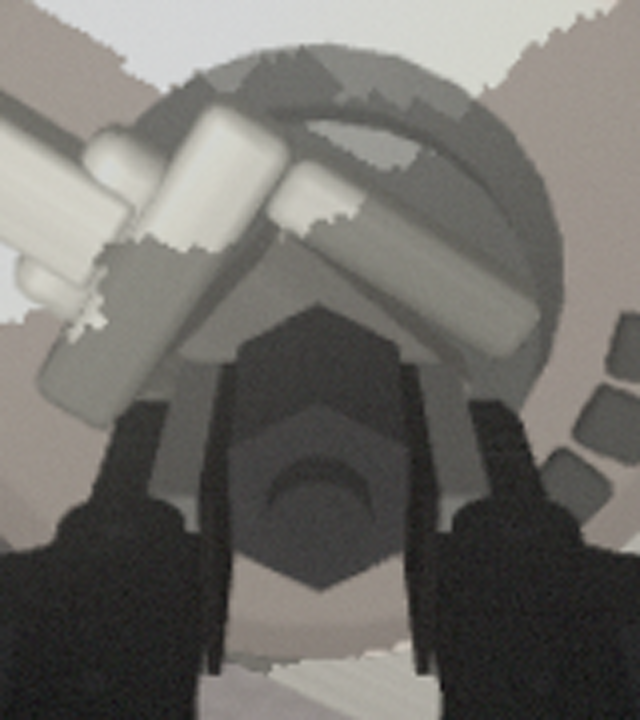

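move_arm(claw=[0,0,0], dp=[[0,0,0],[0,0,0],[0,0,0]], turn=[[0,0,0.04],[0,0,0],[0,0,0]])

```text
clock: 20.35
position: [0.5705, -0.1977, 0.0462]
ee_rot: [0.875, -0.484, 0.001, -0.0]
ft_force: [4.9, -0.0, 1.0]
grip_width: 0.24
```

```bash
python3 look.py 20
```

```text
yaw -57.87080426590546 [ 0.5705 -0.1977  0.0462] F [ 4.9 -0.   1. ] T [ 0.09 -1.25  0.88] 0.23992053656471835 20.35 j7 -0.4292366745443989
```

View pics/w20.png

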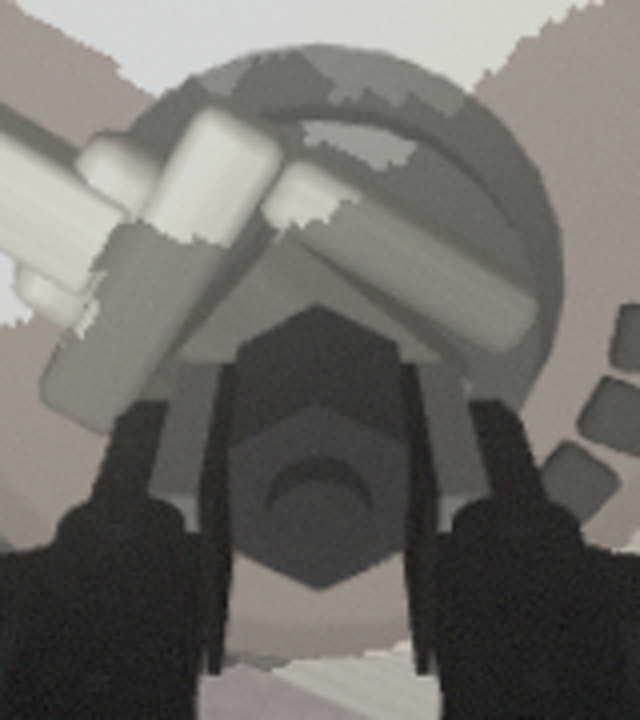

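Torque rises sharply (0.43 to 0.88 N m) with hardly any further turn, so the locknut is against its stop. Releasing and lifting.

move_arm(claw=[0.55,0.55,0.55,0.55,0.55,0.55,0.55,0.55], dp=[[0,0,0],[0,0,0],[0,0,0],[0,0,-0.04],[0,0,-0.1],[0,0,-0.15],[0,0,-0.15],[0,0,-0.15]], turn=[[0,0,0],[0,0,0],[0,0,0],[0,0,0],[0,0,0],[0,0,0],[0,0,0],[0,0,0]])

```text
clock: 21.12
position: [0.5687, -0.1982, 0.1656]
ee_rot: [0.873, -0.487, -0.0, 0.0]
ft_force: [-0.0, 0.4, -0.4]
grip_width: 0.548
```

move_arm(claw=[0.55,0.55,0.55,0.55,0.55,0.55,0.55,0.55], dp=[[0,0,-0.08],[0,0,0],[0,0,0],[0,0,0],[0,0,0],[0,0,0],[0,0,0],[0,0,0]], turn=[[0,0,0],[0,0,-0.15],[0,0,-0.15],[0,0,-0.15],[0,0,-0.15],[0,0,-0.15],[0,0,-0.15],[0,0,0]])

```text
clock: 21.78
position: [0.569, -0.1983, 0.1804]
ee_rot: [0.988, -0.152, 0.0, -0.0]
ft_force: [-0.4, -0.3, 0.4]
grip_width: 0.552
```

move_arm(claw=[0.55,0.55,0.55,0.55], dp=[[0,0,0],[0,0,0],[0,0,0],[0,0,0]], turn=[[0,0,-0.15],[0,0,-0.15],[0,0,-0.12],[0,0,0]])

```text
clock: 22.12
position: [0.5691, -0.1981, 0.1802]
ee_rot: [1.0, 0.01, 0.0, -0.0]
ft_force: [-0.0, 0.1, 1.2]
grip_width: 0.551
```

```bash
python3 st.py; python3 - <<'E'
from h import *
w=cams.camera('wrist');crop(w,260,140,380,240,6.5,'pics/w21.png');cv2.imwrite('pics/w21f.png',w[:,:,::-1])
s=cams.camera('side'); crop(s,330,210,450,330,6,'pics/s21.png')
E
```

```text
yaw 1.1055755590602183 [ 0.5691 -0.1981  0.1802] F [-0.   0.1  1.2] T [0.01 0.04 0.04] 0.5514774710861072 22.1167 j7 0.4534282115024238
```

View pics/w21.png

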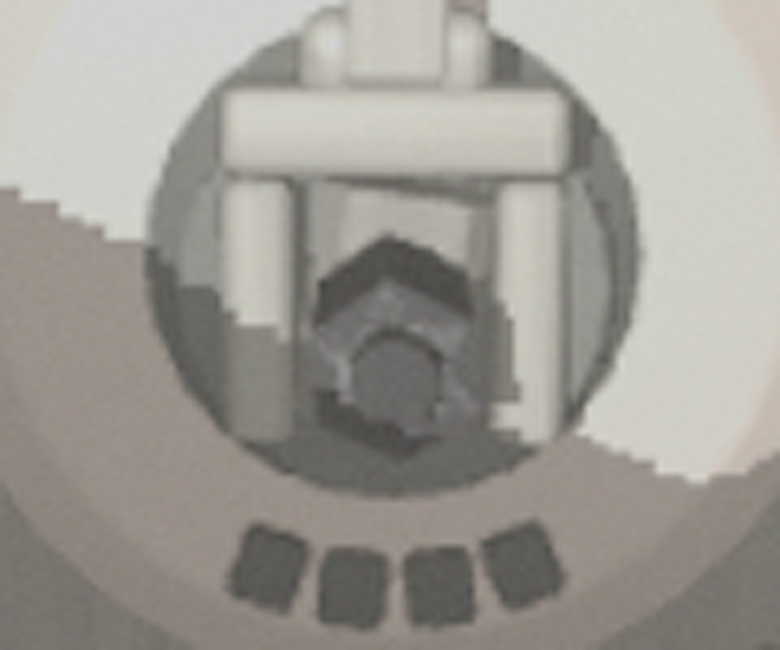

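View pics/s21.png

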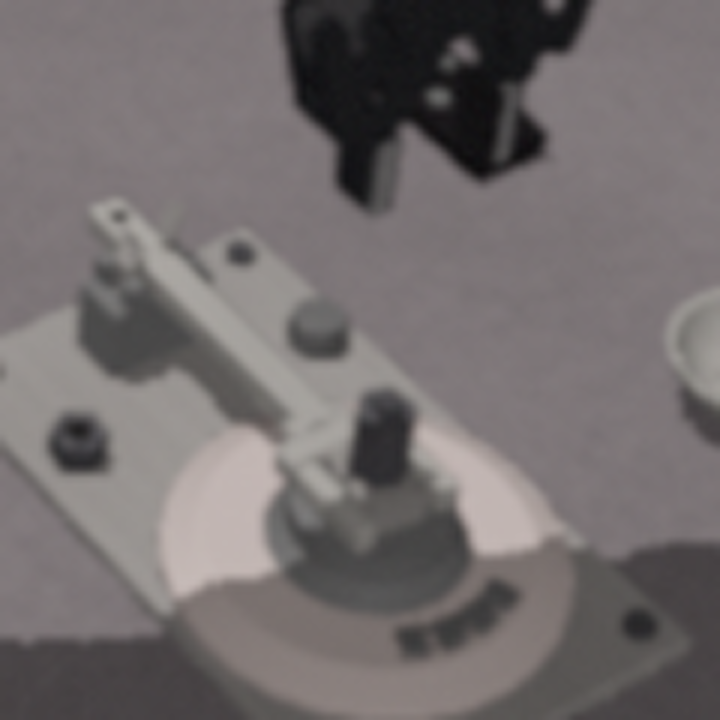

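View pics/w21f.png

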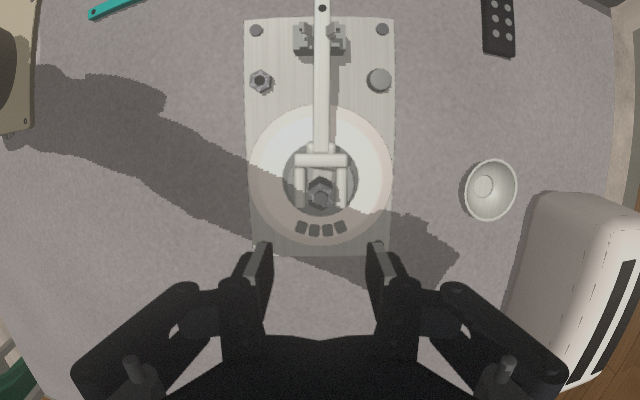

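```bash
python3 - <<'E'
from workcell import manip
print(manip.hand_in()); o=manip.get_obs(); print(o['clock'],o['ft_force'])
E
```

```text
the job is handed in; nothing more can be done
None
the job is handed in; nothing more can be done
```

The job is handed in at about 22 s. The large spanner lies clipped over the adjusting nut and the locknut is tight. No verdict was reported, so these are my own checks.

**What I did:** I picked the bright large spanner, turned it to the jig, lowered it over the locknut onto the adjusting nut and pressed the handle into the clip. It seated at about 15 N. I then gripped the locknut on two flats and turned it about 135° clockwise.

**Last checks:**
- **Spanner:** the wrist and side pictures show it flat around the adjusting nut, with the handle under the clip leaves. This was not re-measured to the millimetre after release.
- **Locknut:** the torque rose from about 0.07 to 0.88 N m within the last 5° of turn. It stayed in that position after I let go.
- **Adjusting nut:** it turned about 6–8° (0.11–0.14 rad), which is the play in the jaw and inside the 0.3 rad limit.
- **Other things:** the pictures show nothing else moved, and the arm stood clear of everything with almost no force on it.

**What failed or disagreed:**
- **First grasp:** it shut on air, because the fingertips sat about 25–30 mm behind the reported TCP. I found this in the pictures and grasped again lower.
- **Locknut angle:** my estimate from the tool angle is about 2.48 rad, slightly past the nominal 2.4. I put this down to measuring error and springiness, and relied on the torque rise.

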